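Dock the hand-piece battery packs and start the charge

ROBOT

A 6-joint arm with a two-finger parallel gripper is mounted at the origin on a cart in front of the work surface, level with it; the furniture and walls round the work are solid. World frame = base frame: x ahead of the robot, y to its left, z up, the work surface at z = 0. Lengths are in mm, angles in rad, forces in N, time in s.
With the tool pointing down it reaches from about 350 to 875 mm from the base axis. Payload 4.2 kg.
Tool frame: the origin (TCP) lies at the very end of the fingers, on their centre line; the grasp point (between the pads) lies 19 mm behind it; z points along the fingers, y is the direction in which the jaws open and shut (so a half turn about z gives the same grasp; the last joint's range is limited). The gripper opens to 85 mm and grips with 20 to 120 N. Pads are 22 mm wide; open, the fingers measure 114 mm over their backs; the gripper's body (76 mm by 85 mm) begins 54 mm behind the grasp point. The pads swing forward as they close: fully open they stand 13 mm farther back than shut.
Start: joints at [1.504, 0.385, 0.008, 0, -1.194, -0.259], TCP at [200.009, 592.111, 231.312] pointing down, gripper open.
Joint ranges: [-3.14, 3.14], [-1.21, 2.06], [-1.07, 1.41], [-3.16, 2.05], [-2.99, -0.16], [-3.1, 3.1]. Speed limits (rad/s): [2.79, 2.79, 3.14, 3.14, 3.14, 3.14].

INTERFACE

Orientations are given as a unit quaternion [x, y, z, w].
In Python, from bench import arm gives the robot as it stands.
- The arm moves only by the tool apply_moves, never from a script. Its argument "plan" is one flat list of numbers, 5 for each row, row after row: the gripper's target within -1 to 1 (shut at 1, half-way at 0, fully open at -1), then the shift along the world's x, y, z in m, then the turn about the world's z in degrees. A call has 1 to 8 rows; each row is the pose to reach, as a shift and turn from the pose commanded when the call began; what a row does not reach only later rows make up. A row lasts 1/12 s, in which the tool goes at most 41.7 mm and 7.16 degrees, less where a joint would pass 70% of its speed; a pose out of reach is approached as far as the arm can. A call with a gripper value outside its range is refused whole. The fingers move at their own pace and stop on an object; the grip force is fixed at half the most. Time passes only in rows, so rows that repeat a pose let the fingers close. It gives the time, the measured TCP pose, the force and the opening at its end, in the units of the state.
- arm.read_state(): the state, without advancing time (a new reading comes with each control period).
- arm.get_image(name): name is "scene" or "top" or "wrist"; returns a dict with "color" (480x640x3 uint8, red, green, blue), "range_z" (480x640 float32, mm along the optical axis (not along the pixel's ray), 0 where there is no reading), "camera_matrix" (3x3 intrinsics, pixels), "camera_from_world" (4x4, takes a point from world to camera coordinates); the wrist camera has in their place "mount" (4x4, takes a point from camera to tool coordinates, whose origin is the TCP and whose axes are the flange's). Camera axes: x right, y down, z forward; pixel columns grow to the right and rows downward; lengths in mm; the calibration is good to about 2 mm. The wrist camera is an equidistant fisheye: a pixel r from the principal point sees the ray r / f radians off the axis. A picture is of the moment at which its call begins: read the wrist's pose just before it.
- arm.job_done(): hands the job in, once; it reports no verdict.
The state is a dict: "clock": time; "joints": joint angles; "joint_vel": joint speeds; "joint_efforts": joint torques, N m; "position": TCP position; "ee_rot": TCP orientation; "contact_force": force on the tool from outside, world axes, zero at the start; "wrist_torque": the same for the moment, N m; "gripper_width": finger opening in mm.
Only numpy, scipy, OpenCV 4.12 (cv2) and the standard library are available. Lean on these libraries where they do the work, as an engineer would, in place of code of your own. Each camera call takes 0.05 s, during which the arm holds its last target.

TASK

Load every battery pack standing on the bench into the charging dock: pull up the contact cap of a free bay, set the pack on the bay's open front and slide it, toe first, under the lips until it is fully home and the detent has clicked in; a bay without a pack keeps its cap fully down. When all packs are in, press the dock's keys fully down one at a time in this order: round key, square key, long bar key, and the round key once more. Leave the packs clicked home and the keys released.

Things in the scene. Friction and masses are not known exactly. Their poses are not given: they have to be found in the camera images.
- dock: Grey charging dock, fixed, about 180 x 190 mm. Origin: bench level under the middle bay's seat; x = slide-in direction (roughly away from the robot), z up. Three bays 61 mm apart in y, floor 12 mm above the bench. Floor open from above from x = -90 to -14 mm, under lips from -8 to 40 mm (end stop, top 22 mm above bench). Behind it a header (top 24 mm) carries three keys in a row; in front of these each bay has a black contact cap.
- partition_end (a point): Point on the top edge of the fixed wooden partition between the left and the right bench. It runs from x 0.30, y 0.02 back to x 0.95, y 0.2, 0.28 m high at first, 0.38 m beyond x = 0.5 and up to 0.5 m at the back. The arm may start on its left and must pass over its low front end to reach the dock and packs on the right.
- lamp_shade (a point): Nearest lower edge of the fixed green desk lamp's shade behind the dock: solid from x 0.71 to 0.86, y -0.16 to 0, height 0.26 to 0.36 m; keep wrist and gripper clear of it.
- bay_1 (a point): Seat of the left (+y) bay, on the bay floor: a pack fully home has its origin here (up to 2 mm beyond) and its x along the dock's x. Side guides 53 mm apart with 45-degree pointed noses; lips 10 mm above the floor, 43 mm between them. Start the slide with the pack's origin about 57 mm before this point, resting on the bay floor; about 3 to 8 N along the dock's x takes it home.
- bay_2 (a point): Seat of the middle bay, on the bay floor: a pack fully home has its origin here (up to 2 mm beyond) and its x along the dock's x. Side guides 53 mm apart with 45-degree pointed noses; lips 10 mm above the floor, 43 mm between them. Start the slide with the pack's origin about 57 mm before this point, resting on the bay floor; about 3 to 8 N along the dock's x takes it home.
- bay_3 (a point): Seat of the right (-y) bay, on the bay floor: a pack fully home has its origin here (up to 2 mm beyond) and its x along the dock's x. Side guides 53 mm apart with 45-degree pointed noses; lips 10 mm above the floor, 43 mm between them. Start the slide with the pack's origin about 57 mm before this point, resting on the bay floor; about 3 to 8 N along the dock's x takes it home.
- detent_1 (a joint): Spring roller in the floor of bay 1, 15 mm beyond the seat point; 0 = fully up (3 mm proud of the floor), 0.003 = pressed level with the floor. It goes down while the front of a pack's flange passes over it and springs back to 0 in the groove when the pack is home, and then holds the pack.
- detent_2 (a joint): Spring roller in the floor of bay 2, 15 mm beyond the seat point; 0 = fully up (3 mm proud of the floor), 0.003 = pressed level with the floor. It goes down while the front of a pack's flange passes over it and springs back to 0 in the groove when the pack is home, and then holds the pack.
- detent_3 (a joint): Spring roller in the floor of bay 3, 15 mm beyond the seat point; 0 = fully up (3 mm proud of the floor), 0.003 = pressed level with the floor. It goes down while the front of a pack's flange passes over it and springs back to 0 in the groove when the pack is home, and then holds the pack.
- cap_1 (a joint): Lift of the contact cap of bay 1: 0 = down, 0.015 m = fully up; stiff (3 N), stays where it is left. Below about 0.008 its shutter plate stands in the way of the pack's toe and keeps the pack 7 mm short of home; a pack passes with it fully up.
- cap_2 (a joint): Lift of the contact cap of bay 2: 0 = down, 0.015 m = fully up; stiff (3 N), stays where it is left. Below about 0.008 its shutter plate stands in the way of the pack's toe and keeps the pack 7 mm short of home; a pack passes with it fully up.
- cap_3 (a joint): Lift of the contact cap of bay 3: 0 = down, 0.015 m = fully up; stiff (3 N), stays where it is left. Below about 0.008 its shutter plate stands in the way of the pack's toe and keeps the pack 7 mm short of home; a pack passes with it fully up.
- cap_top_1 (a point): Centre of the top of the grip of bay 1's contact cap, 45 mm behind the seat point: black upright block 14 mm (dock x) x 20 mm (dock y) x 26 mm high, top 55 mm above the bench when down; gripped from above and pulled straight up 15 mm. Its foot is a black plate 30 mm wide (y) reaching 14 mm forward of the grip's centre, its top 26 mm below this point.
- cap_top_2 (a point): Centre of the top of the grip of bay 2's contact cap, 45 mm behind the seat point: black upright block 14 mm (dock x) x 20 mm (dock y) x 26 mm high, top 55 mm above the bench when down; gripped from above and pulled straight up 15 mm. Its foot is a black plate 30 mm wide (y) reaching 14 mm forward of the grip's centre, its top 26 mm below this point.
- cap_top_3 (a point): Centre of the top of the grip of bay 3's contact cap, 45 mm behind the seat point: black upright block 14 mm (dock x) x 20 mm (dock y) x 26 mm high, top 55 mm above the bench when down; gripped from above and pulled straight up 15 mm. Its foot is a black plate 30 mm wide (y) reaching 14 mm forward of the grip's centre, its top 26 mm below this point.
- pack_1: Slide-on battery pack, one of 2 or 3 alike (None: absent). Origin: centre of underside; x = end that enters first, z up. Black flange 76 x 50 mm, 7 high, grey sloping toe at +x, cross groove under x 8 to 22 mm. Black housing 64 x 38 (x -37 to 27) up to 28.5. Grey grip block on top, centred, 36 (x) x 20 (y) mm, height 28.5 to 54. About 0.2 kg. Starts upright right of the dock, toe away from the robot within 0.5 rad. (no. 1)
- pack_2: Slide-on battery pack, one of 2 or 3 alike (None: absent). Origin: centre of underside; x = end that enters first, z up. Black flange 76 x 50 mm, 7 high, grey sloping toe at +x, cross groove under x 8 to 22 mm. Black housing 64 x 38 (x -37 to 27) up to 28.5. Grey grip block on top, centred, 36 (x) x 20 (y) mm, height 28.5 to 54. About 0.2 kg. Starts upright right of the dock, toe away from the robot within 0.5 rad. (no. 2)
- pack_3: Slide-on battery pack, one of 2 or 3 alike (None: absent). Origin: centre of underside; x = end that enters first, z up. Black flange 76 x 50 mm, 7 high, grey sloping toe at +x, cross groove under x 8 to 22 mm. Black housing 64 x 38 (x -37 to 27) up to 28.5. Grey grip block on top, centred, 36 (x) x 20 (y) mm, height 28.5 to 54. About 0.2 kg. Starts upright right of the dock, toe away from the robot within 0.5 rad. (no. 3)
- key_round (a joint): Travel of the round key; 0 = up, 0.006 m = fully down (about 5 N); springs back.
- key_square (a joint): Travel of the square key; 0 = up, 0.006 m = fully down (about 5 N); springs back.
- key_bar (a joint): Travel of the long bar key; 0 = up, 0.006 m = fully down (about 5 N); springs back.
- top_round (a point): Centre of the top of the round key (26 mm across), grey, in a black block 31 x 42 mm on the dock's header, which of the three places it sits in varies. About 39 mm above the bench when up; it goes straight down.
- top_square (a point): Centre of the top of the square key (24 x 24 mm), grey, in a black block 31 x 42 mm on the dock's header, which of the three places it sits in varies. About 39 mm above the bench when up; it goes straight down.
- top_bar (a point): Centre of the top of the long bar key (12 x 34 mm, long way across the dock), grey, in a black block 31 x 42 mm on the dock's header, which of the three places it sits in varies. About 39 mm above the bench when up; it goes straight down.

How it is judged (in metres and radians):
On the way, in this order (a step that is already met when the one before it is completed fails the run):
1. every pack present is home in a bay with its detent clicked in (((distance between pack_1 and bay_1 below 0.0055 m and angle between the x axis of pack_1 and the x axis of dock, either way round below 0.08 rad and angle between pack_1's own z axis and vertical below 0.08 rad and value of joint detent_1 below 0.0012 m) or (distance between pack_1 and bay_2 below 0.0055 m and angle between the x axis of pack_1 and the x axis of dock, either way round below 0.08 rad and angle between pack_1's own z axis and vertical below 0.08 rad and value of joint detent_2 below 0.0012 m) or (distance between pack_1 and bay_3 below 0.0055 m and angle between the x axis of pack_1 and the x axis of dock, either way round below 0.08 rad and angle between pack_1's own z axis and vertical below 0.08 rad and value of joint detent_3 below 0.0012 m)) and ((distance between pack_2 and bay_1 below 0.0055 m and angle between the x axis of pack_2 and the x axis of dock, either way round below 0.08 rad and angle between pack_2's own z axis and vertical below 0.08 rad and value of joint detent_1 below 0.0012 m) or (distance between pack_2 and bay_2 below 0.0055 m and angle between the x axis of pack_2 and the x axis of dock, either way round below 0.08 rad and angle between pack_2's own z axis and vertical below 0.08 rad and value of joint detent_2 below 0.0012 m) or (distance between pack_2 and bay_3 below 0.0055 m and angle between the x axis of pack_2 and the x axis of dock, either way round below 0.08 rad and angle between pack_2's own z axis and vertical below 0.08 rad and value of joint detent_3 below 0.0012 m)) and ((distance between pack_3 and bay_1 below 0.0055 m and angle between the x axis of pack_3 and the x axis of dock, either way round below 0.08 rad and angle between pack_3's own z axis and vertical below 0.08 rad and value of joint detent_1 below 0.0012 m) or (distance between pack_3 and bay_2 below 0.0055 m and angle between the x axis of pack_3 and the x axis of dock, either way round below 0.08 rad and angle between pack_3's own z axis and vertical below 0.08 rad and value of joint detent_2 below 0.0012 m) or (distance between pack_3 and bay_3 below 0.0055 m and angle between the x axis of pack_3 and the x axis of dock, either way round below 0.08 rad and angle between pack_3's own z axis and vertical below 0.08 rad and value of joint detent_3 below 0.0012 m))), for 0.3 s.
2. the round key is pressed down alone, all packs home (all of step 1 and value of joint key_round above 0.004 m and value of joint each of key_square, key_bar below 0.002 m), for 0.05 s.
3. the square key is pressed down alone, all packs home (all of step 1 and value of joint key_square above 0.004 m and value of joint each of key_round, key_bar below 0.002 m), for 0.05 s.
4. the long bar key is pressed down alone, all packs home (all of step 1 and value of joint key_bar above 0.004 m and value of joint each of key_round, key_square below 0.002 m), for 0.05 s.
5. the round (again) key is pressed down alone, all packs home (all of step 2), for 0.05 s.
At the end, for the whole second after the job is handed in: every pack present rests in a bay, its origin within 5.5 mm of that bay's seat point, aligned and level within 0.08 rad, with that bay's detent roller up again (under 1.2 mm); the cap of every bay without a pack is down (under 3 mm); all keys are released (under 1.5 mm) (all of step 1 and (value of joint cap_1 below 0.003 m or (distance between pack_1 and bay_1 below 0.0055 m and angle between the x axis of pack_1 and the x axis of dock, either way round below 0.08 rad and angle between pack_1's own z axis and vertical below 0.08 rad and value of joint detent_1 below 0.0012 m) or (distance between pack_2 and bay_1 below 0.0055 m and angle between the x axis of pack_2 and the x axis of dock, either way round below 0.08 rad and angle between pack_2's own z axis and vertical below 0.08 rad and value of joint detent_1 below 0.0012 m) or (distance between pack_3 and bay_1 below 0.0055 m and angle between the x axis of pack_3 and the x axis of dock, either way round below 0.08 rad and angle between pack_3's own z axis and vertical below 0.08 rad and value of joint detent_1 below 0.0012 m)) and (value of joint cap_2 below 0.003 m or (distance between pack_1 and bay_2 below 0.0055 m and angle between the x axis of pack_1 and the x axis of dock, either way round below 0.08 rad and angle between pack_1's own z axis and vertical below 0.08 rad and value of joint detent_2 below 0.0012 m) or (distance between pack_2 and bay_2 below 0.0055 m and angle between the x axis of pack_2 and the x axis of dock, either way round below 0.08 rad and angle between pack_2's own z axis and vertical below 0.08 rad and value of joint detent_2 below 0.0012 m) or (distance between pack_3 and bay_2 below 0.0055 m and angle between the x axis of pack_3 and the x axis of dock, either way round below 0.08 rad and angle between pack_3's own z axis and vertical below 0.08 rad and value of joint detent_2 below 0.0012 m)) and (value of joint cap_3 below 0.003 m or (distance between pack_1 and bay_3 below 0.0055 m and angle between the x axis of pack_1 and the x axis of dock, either way round below 0.08 rad and angle between pack_1's own z axis and vertical below 0.08 rad and value of joint detent_3 below 0.0012 m) or (distance between pack_2 and bay_3 below 0.0055 m and angle between the x axis of pack_2 and the x axis of dock, either way round below 0.08 rad and angle between pack_2's own z axis and vertical below 0.08 rad and value of joint detent_3 below 0.0012 m) or (distance between pack_3 and bay_3 below 0.0055 m and angle between the x axis of pack_3 and the x axis of dock, either way round below 0.08 rad and angle between pack_3's own z axis and vertical below 0.08 rad and value of joint detent_3 below 0.0012 m)) and value of joint each of key_round, key_square, key_bar below 0.0015 m and linear speed of each of pack_1, pack_2, pack_3 below 0.02 m/s); the robot touches nothing.
It fails at once if two keys are pressed down together (value of joint each of key_round, key_square above 0.003 m or value of joint each of key_round, key_bar above 0.003 m or value of joint each of key_square, key_bar above 0.003 m).
Of pack_1, pack_2, pack_3 only 2 to 3 are there at a start; the rules pass over those that are not, and their reading is None.
At some moment in a run one of pack_1, pack_2, pack_3 may be knocked a few centimetres aside while the robot is not near it.
Once in a run the grip may slacken for a moment while it holds something.
It also fails if it takes over 210 s, if anything falls off the work surface, if the arm or the gripper's body presses on something with over 40 N, if the wrist force passes 120 N, or if a joint passes its speed limit or range.

## Working session

There is one attempt and no reset: what is moved stays moved. The work goes in short steps, Python scripts to look and compute and a tool call to move; the robot and the scene stay as the last step left them, time stands still between calls to the robot, and variables do not carry over. Pictures are saved under pics/ and viewed, and the job is handed in when it is done.

Besides the shell and the picture viewer there is one more tool, called after "Request:" as name(argument=value, ...), one argument or row to a line, values as JSON. apply_moves: Moves the arm, as the interface text tells. Its arguments: {"type":"object","properties":{"plan":{"type":"array","items":{"type":"number"}}},"required":["plan"]}

```bash
ls; mkdir -p pics; cat > h.py <<'E'
from bench import arm
import numpy as np, cv2
def grab(n,save=None):
    s=arm.read_state(); d=arm.get_image(n); d['state']=s
    if save: cv2.imwrite('pics/'+save+'.png',d['color'][:,:,::-1])
    return d
E
python3 - <<'E'
from h import *
print(arm.read_state())
for n in ['scene','top','wrist']:
    d=grab(n,n+'0'); print(n,d['camera_matrix'].tolist(), {k:np.round(d[k],3).tolist() for k in ('camera_from_world','mount') if k in d})
E
```

```text
pics
{'clock': 0.0, 'joints': array([ 1.50361227e+00,  3.85577050e-01,  6.59545572e-03, -5.06874789e-04,
       -1.19399104e+00, -2.58591012e-01]), 'joint_vel': array([ 0.00272239,  0.00118249,  0.00117211,  0.0002458 ,  0.00020046,
       -0.00159057]), 'joint_efforts': array([ 1.94026499e-03, -3.92286515e+01,  1.88403636e+01,  4.18604091e+00,
       -4.63831821e-03,  1.29723432e-06]), 'position': array([199.82445979, 591.56712415, 230.19615912]), 'ee_rot': array([ 9.86747352e-01, -1.62260361e-01, -1.30496956e-04,  1.10568098e-03]), 'contact_force': array([-0.83684431, -0.23143601, -0.36315953]), 'wrist_torque': array([-0.04294739, -0.00521215,  0.02209547]), 'gripper_width': 85.35705608388464}
scene [[464.64560426302893, 0.0, 325.5446394868551], [0.0, 464.64560426302893, 235.7259940385798], [0.0, 0.0, 1.0]] {'camera_from_world': [[0.472, -0.882, -0.006, -454.327], [-0.607, -0.321, -0.727, 411.949], [0.639, 0.346, -0.687, 755.688], [0.0, 0.0, 0.0, 1.0]]}
top [[544.7711554233297, 0.0, 314.9733349554625], [0.0, 544.7711554233297, 248.0185313495699], [0.0, 0.0, 1.0]] {'camera_from_world': [[0.029, -1.0, 0.0, -206.395], [-0.992, -0.028, -0.125, 585.679], [0.125, 0.003, -0.992, 1096.143], [0.0, 0.0, 0.0, 1.0]]}
wrist [[371.64829954431775, 0.0, 318.1584751268662], [0.0, 371.64829954431775, 236.9353510597136], [0.0, 0.0, 1.0]] {'mount': [[-0.001, -0.958, -0.288, 72.781], [1.0, -0.001, -0.001, -0.072], [0.001, -0.288, 0.958, -142.312], [0.0, 0.0, 0.0, 1.0]]}
```

View pics/scene0.png

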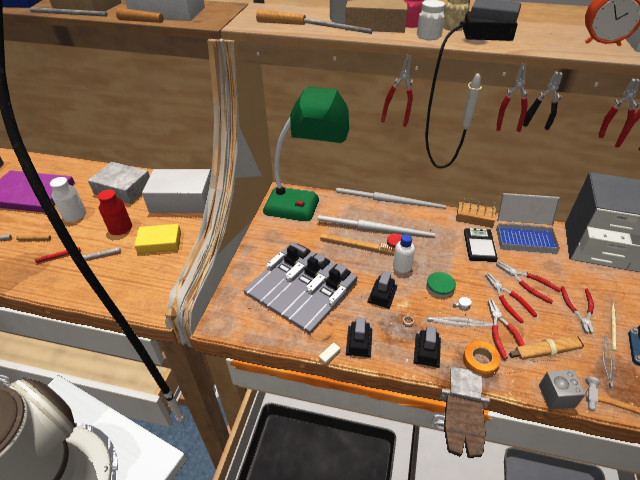

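View pics/top0.png

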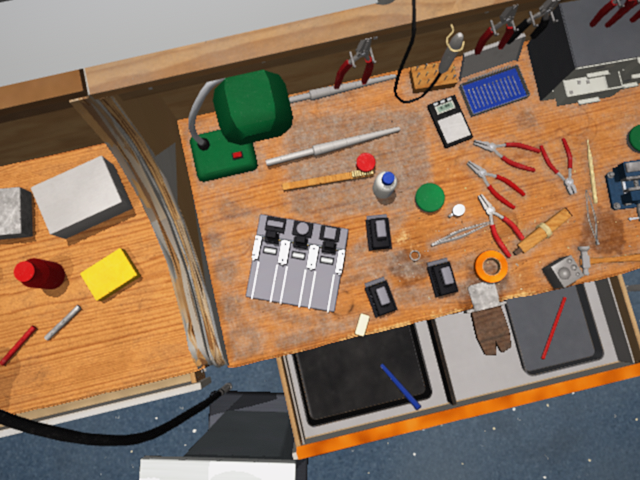

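View pics/wrist0.png

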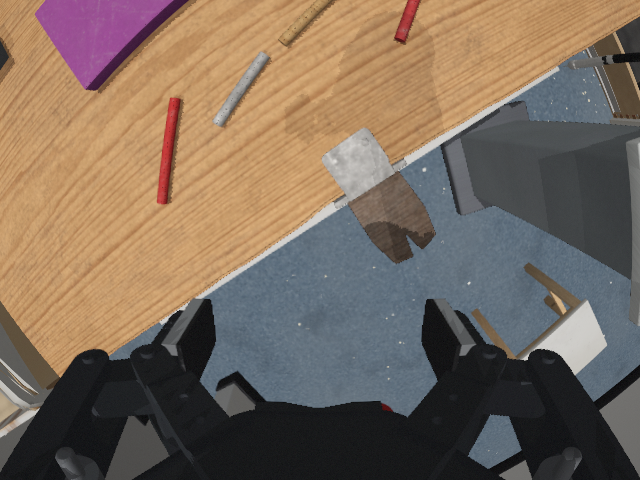

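The top view shows the dock at about (300,262), caps along its back edge and three packs at (378,233), (381,297) and (443,278). Now I'll zoom in and make 3D estimates.

```bash
cat >> h.py <<'E'
def cloud(d):
    K=d['camera_matrix']; T=np.linalg.inv(d['camera_from_world']); z=d['range_z']
    v,u=np.mgrid[0:480,0:640]
    P=np.stack([(u-K[0,2])/K[0,0]*z,(v-K[1,2])/K[1,1]*z,z],-1)
    W=P@T[:3,:3].T+T[:3,3]; W[z==0]=np.nan; return W
def onplane(d,u,v,h):
    K=d['camera_matrix']; T=np.linalg.inv(d['camera_from_world'])
    r=T[:3,:3]@np.array([(u-K[0,2])/K[0,0],(v-K[1,2])/K[1,1],1]); o=T[:3,3]
    return o+r*(h-o[2])/r[2]
def proj(d,P):
    T=d['camera_from_world']; c=T[:3,:3]@np.asarray(P,float)+T[:3,3]; q=d['camera_matrix']@c; return q[:2]/q[2]
E
python3 - <<'E'
from h import *
import pickle
d=grab('top'); s=grab('scene'); pickle.dump((d,s),open('t0.pkl','wb'))
c=d['color'][200:325,235:475,::-1]; cv2.imwrite('pics/topz.png',cv2.resize(c,None,fx=3.3,fy=3.3,interpolation=cv2.INTER_CUBIC))
c=s['color'][230:370,235:455,::-1]; cv2.imwrite('pics/scz.png',cv2.resize(c,None,fx=3.5,fy=3.5,interpolation=cv2.INTER_CUBIC))
W=cloud(d)
for v,u in [(340,240),(180,360),(262,300),(233,378),(297,381),(278,443),(228,302)]: print(u,v,np.round(W[v,u],1))
m=(W[:,:,2]>42)&(W[:,:,2]<75)&(W[:,:,0]<800)&(W[:,:,1]<-20)&(W[:,:,0]>300)
n,l,st,ce=cv2.connectedComponentsWithStats(m.astype(np.uint8))
for i in range(1,n):
    if st[i,4]>15: 
        p=W[l==i]; print(st[i],np.round(ce[i],1),np.round(p.mean(0),1),np.round(p.max(0),0))
E
```

```text
240 340 [396.6 -37.3  -0.8]
360 180 [ 748.6 -283.4   -1.3]
300 262 [ 563.7 -158.6   11.9]
378 233 [ 624.1 -318.2   53.5]
381 297 [ 493.1 -325.9   55.4]
443 278 [ 535.4 -452.2   51.3]
302 228 [ 632.  -161.3   41.4]
[620 160  20  22 374] [630.1 170.5] [ 769.9 -839.9   57.1] [ 793. -823.   67.]
[374 172  23  23 256] [383.7 185.2] [ 722.  -327.2   64.9] [ 750. -309.   75.]
[624 186  16  17 200] [632.8 194.4] [ 719.8 -844.8   54.6] [ 741. -831.   63.]
[375 220  11  19 175] [379.9 228.8] [ 633.1 -322.1   52.2] [ 652. -312.   57.]
[265 231  12   8  77] [270.5 234.5] [614.9 -97.3  52.4] [622. -86.  58.]
[294 236  12   8  75] [299.5 239.5] [ 606.2 -157.3   52.7] [ 613. -146.   58.]
[324 240  11   9  75] [328.7 244.4] [ 597.7 -217.6   52.5] [ 607. -208.   57.]
[549 256  35  32 605] [566.  271.5] [ 556.2 -704.9   47.9] [ 588. -671.   54.]
[439 267  15  19 187] [445.9 275.7] [ 540.3 -457.9   52. ] [ 559. -445.   58.]
[375 287  15  19 179] [381.8 296. ] [ 495.2 -327.9   52.3] [ 514. -314.   58.]
```

View pics/topz.png

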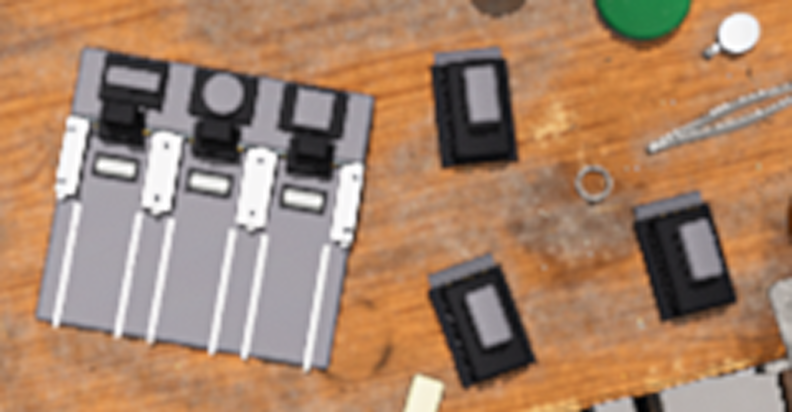

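View pics/scz.png

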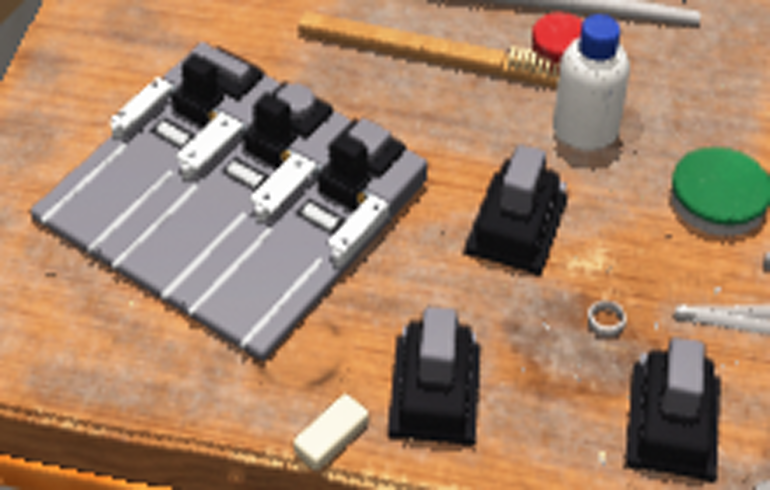

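Three packs are present, so every bay gets one. The keys from left to right are bar, round, square. Dock yaw is about -8°. I'll cross over the partition's low front end.

Request:
apply_moves(
  plan=[-1, 0.15, -0.29, 0.18, 10, -1, 0.15, -0.29, 0.18, 10, -1, 0.15, -0.29, 0.18, 10, -1, 0.15, -0.29, 0.18, 10, -1, 0.15, -0.29, 0.18, 10, -1, 0.15, -0.29, 0.18, 10, -1, 0.15, -0.29, 0.18, 10, -1, 0.15, -0.29, 0.18, 10],
)

```text
clock: 0.92
position: [334.4, 330.9, 393.4]
ee_rot: [0.997, -0.075, 0.0, -0.0]
contact_force: [1.0, 0.2, -0.5]
gripper_width: 85.4
```

Request:
apply_moves(
  plan=[-1, 0.06, -0.3, 0.03, 0, -1, 0.06, -0.3, 0.03, 0, -1, 0.06, -0.3, 0.03, 0, -1, 0.06, -0.3, 0.03, 0, -1, 0.06, -0.3, 0.03, 0, -1, 0.06, -0.3, 0.03, 0, -1, 0.06, -0.3, 0.03, 0, -1, 0.06, -0.3, 0.03, 0],
)

```text
clock: 1.58
position: [393.9, 29.1, 423.3]
ee_rot: [0.997, -0.077, 0.001, -0.0]
contact_force: [0.4, -0.0, -0.2]
gripper_width: 85.0
```

Request:
apply_moves(
  plan=[-1, 0.1, -0.21, 0.0, 0, -1, 0.1, -0.21, 0.0, 0, -1, 0.1, -0.21, 0.0, 0, -1, 0.1, -0.21, 0.0, 0, -1, 0.1, -0.21, 0.0, 0, -1, 0.1, -0.21, 0.0, 0, -1, 0.1, -0.21, 0.0, 0],
)

```text
clock: 2.17
position: [495.4, -180.7, 420.0]
ee_rot: [0.997, -0.078, -0.002, 0.0]
contact_force: [0.8, 0.0, -1.2]
gripper_width: 85.5
```

Request:
apply_moves(
  plan=[-1, 0.05, 0, -0.2, 0, -1, 0.05, 0.0, -0.2, 0, -1, 0.05, 0, -0.2, 0, -1, 0.05, 0, -0.2, 0, -1, 0.05, 0, -0.2, 0, -1, 0.05, 0, -0.2, 0, -1, 0.05, 0, -0.2, 0],
)

```text
clock: 2.75
position: [543.3, -176.9, 220.9]
ee_rot: [0.997, -0.075, -0.002, 0.0]
contact_force: [-0.2, -1.1, 1.2]
gripper_width: 85.4
```

```bash
python3 - <<'E'
from h import *
import pickle
d=grab('wrist','w1'); pickle.dump(d,open('w1.pkl','wb'))
t=grab('top','t1'); print(d['state']['position'],d['state']['ee_rot'])
E
```

```text
[ 543.25806273 -176.85818649  220.91126317] [ 9.97168216e-01 -7.51638762e-02 -2.41283027e-03  3.45382542e-04]
```

View pics/w1.png

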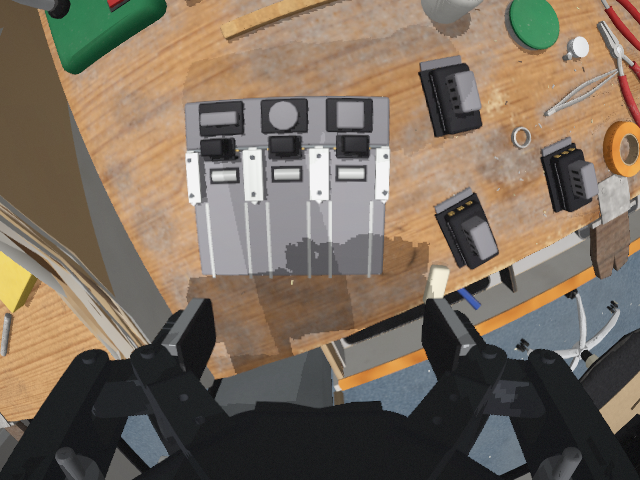

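View pics/t1.png

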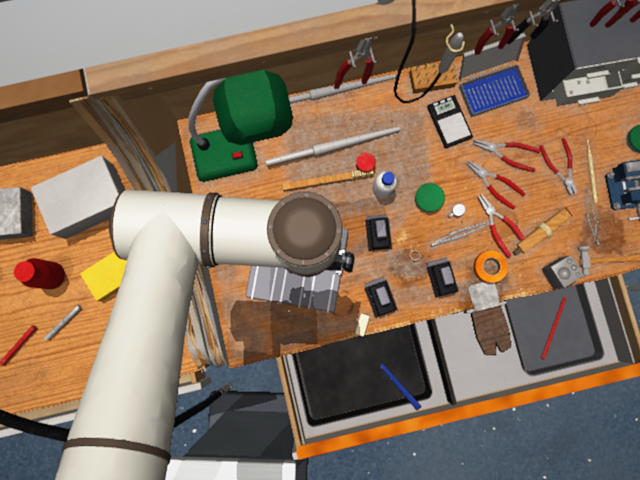

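```bash
python3 - <<'E'
from h import *
d=grab('scene','s1'); print(d['state']['joints'].round(3), d['state']['joint_efforts'].round(1))
E
```

```text
[-3.100e-02  2.990e-01 -1.350e-01  1.000e-03 -1.132e+00  1.451e+00] [  0.  -32.5  17.5   3.9  -0.   -0. ]
```

View pics/s1.png

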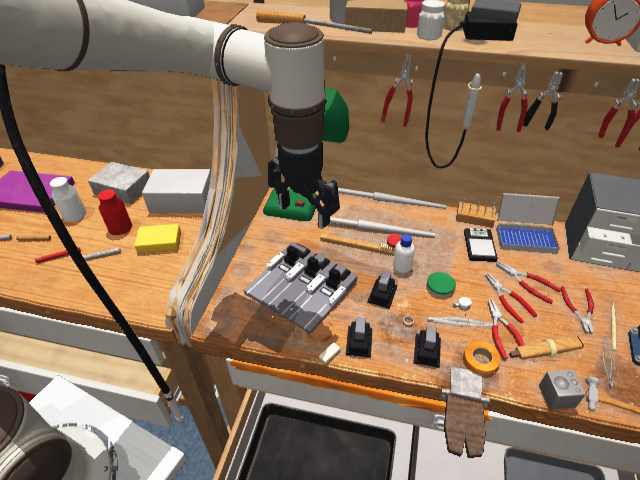

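```bash
python3 - <<'E'
from h import *
d=grab('top'); W=cloud(d)
for v in (200,228,255):
  for u in (115,125,140,160,200,250,300,335): print(v,u,W[v,u].round(0))
for v,u in [(300,150),(350,130),(400,120)]: print('fore',W[v,u].round(0))
for v,u in [(110,110),(150,150),(200,185),(250,200),(300,208),(350,213)]: print('part',W[v,u].round(0))
d=grab('scene'); W=cloud(d)
for v,u in [(0,30),(40,40),(66,60),(64,120),(70,150),(80,230),(86,255),(100,290),(150,295)]: print('scene',u,v,W[v,u].round(0))
E
```

```text
200 115 [574.  36. 556.]
200 125 [574.  25. 557.]
200 140 [575.   8. 557.]
200 160 [576. -15. 556.]
200 200 [578. -59. 551.]
200 250 [ 582. -114.  541.]
200 300 [ 575. -174.  579.]
200 335 [ 703. -230.   -3.]
228 115 [542.  32. 561.]
228 125 [542.  21. 562.]
228 140 [542.   3. 564.]
228 160 [542. -20. 566.]
228 200 [543. -64. 566.]
228 250 [ 546. -118.  560.]
228 300 [ 544. -175.  584.]
228 335 [ 546. -212.  577.]
255 115 [513.  38. 540.]
255 125 [514.  25. 542.]
255 140 [510.  -4. 581.]
255 160 [511. -26. 581.]
255 200 [515. -62. 551.]
255 250 [ 517. -118.  549.]
255 300 [ 515. -175.  579.]
255 335 [ 526. -216.  497.]
fore [462. -25. 605.]
fore [413. -18. 632.]
fore [370. -20. 655.]
part [733. 107. 415.]
part [712.  84. 297.]
part [577. -42. 554.]
part [520. -63. 557.]
part [477.  21.  69.]
part [378.   8.  58.]
scene 30 0 [273. -49. 674.]
scene 40 40 [263. -54. 640.]
scene 60 66 [288. -30. 599.]
scene 120 64 [356. -42. 578.]
scene 150 70 [413. -24. 545.]
scene 230 80 [516. -75. 499.]
scene 255 86 [ 514. -123.  501.]
scene 290 100 [ 505. -190.  498.]
scene 295 150 [ 516. -186.  406.]
```

```bash
python3 - <<'E'
from h import *
import pickle
d,s=pickle.load(open('t0.pkl','rb'))
W=cloud(d)
for v in range(100,380,20):
    row=[]
    for u in range(70,235,3):
        p=W[v,u]
        if 60<p[2]<560: row.append(p)
    if row:
        row=np.array(row); zt=row[:,2].max(); k=row[row[:,2]>zt-25]
        print(v,'x %.0f y %.0f..%.0f ztop %.0f'%(k[:,0].mean(),k[:,1].min(),k[:,1].max(),zt))
W=cloud(s)
for v,u in [(45,222),(100,225),(150,222),(200,210),(250,198),(290,185),(320,180)]: print('scene',u,v,W[v,u].round(0))
c=s['color'][30:360,150:300,::-1]; cv2.imwrite('pics/part.png',cv2.resize(c,None,fx=1.8,fy=1.8))
E
```

```text
100 x 737 y 91..150 ztop 450
120 x 728 y 88..149 ztop 397
140 x 718 y 86..146 ztop 335
160 x 701 y 81..140 ztop 285
180 x 679 y 75..135 ztop 235
200 x 652 y 68..131 ztop 193
220 x 622 y 60..120 ztop 156
240 x 588 y 51..112 ztop 130
260 x 553 y 44..98 ztop 111
280 x 515 y 32..92 ztop 82
300 x 476 y 21..82 ztop 70
320 x 436 y 13..74 ztop 66
340 x 397 y 0..60 ztop 63
scene 222 45 [746. 128. 438.]
scene 225 100 [722. 124. 325.]
scene 222 150 [674. 115. 225.]
scene 210 200 [599. 111. 132.]
scene 198 250 [498.  78.  72.]
scene 185 290 [402.  38.  55.]
scene 180 320 [347.  11.  32.]
```

View pics/part.png

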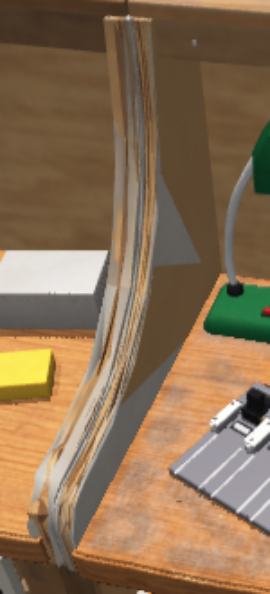

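The picture w1 shows the dock square-on: bar key at (221,119), round (284,115), square (351,114), caps at (217,148), (285,146) and (352,144). The packs are at (452,97), (467,228) and (570,172). Next I'll measure these in the wrist cloud.

```bash
cat >> h.py <<'E'
from scipy.spatial.transform import Rotation as Rn
def wrays(d,u,v):
    K=d['camera_matrix']; x=(u-K[0,2])/K[0,0]; y=(v-K[1,2])/K[1,1]; r=np.hypot(x,y)+1e-12
    return np.stack([x/r*np.sin(r),y/r*np.sin(r),np.cos(r)],-1)
def wpose(d):
    s=d['state']; R=Rn.from_quat(s['ee_rot']).as_matrix(); M=d['mount']
    return R@M[:3,:3], R@M[:3,3]+s['position']
def wcloud(d):
    v,u=np.mgrid[0:480,0:640].astype(float); r=wrays(d,u,v); z=d['range_z']
    P=r*(z/np.maximum(r[...,2],1e-3))[...,None]; R,t=wpose(d); W=P@R.T+t; W[z==0]=np.nan; return W
def wplane(d,u,v,h):
    R,t=wpose(d); r=wrays(d,np.array(float(u)),np.array(float(v)))@R.T; return t+r*(h-t[2])/r[2]
E
python3 - <<'E'
from h import *
import pickle
d=pickle.load(open('w1.pkl','rb')); W=wcloud(d)
for u,v in [(230,240),(240,320),(480,130)]: print(u,v,W[v,u].round(1))
m=(W[:,:,2]>47)&(W[:,:,2]<70)&(W[:,:,0]<700)&(W[:,:,1]<-20)&(W[:,:,0]>450)
n,l,st,ce=cv2.connectedComponentsWithStats(m.astype(np.uint8))
for i in range(1,n):
    if st[i,4]>40:
        p=W[l==i]; print('comp',st[i],np.round(ce[i],1),np.round(p.mean(0),1),np.round(p.min(0),0),np.round(p.max(0),0))
for n,u,v in [('bar',221,119),('rnd',284,115),('sq',351,114)]: print(n,W[v,u].round(1), wplane(d,u,v,39).round(1))
c=d['color'][80:300,170:400,::-1]; cv2.imwrite('pics/w1z.png',cv2.resize(c,None,fx=3.4,fy=2.7,interpolation=cv2.INTER_CUBIC))
E
```

```text
230 240 [519.7 -82.8  11.1]
240 320 [422.5 -68.7   0.8]
480 130 [ 594.4 -352.7   -0.6]
comp [451  70  31  43 887] [466.3  91.2] [ 632.6 -319.3   52.9] [ 614. -332.   47.] [ 652. -309.   56.]
comp [269 135  26  18 429] [282.1 143.9] [ 606.4 -156.1   54. ] [ 598. -167.   48.] [ 615. -144.   57.]
comp [342 135  26  18 442] [354.2 143.6] [ 597.7 -215.    53.9] [ 590. -227.   47.] [ 606. -204.   57.]
comp [200 138  25  19 410] [211.9 147.1] [614.7 -96.4  53.9] [ 606. -107.   48.] [623. -84.  57.]
comp [578 162  21  38 559] [587.8 180. ] [ 540.4 -454.7   52.4] [ 520. -470.   47.] [ 558. -443.   56.]
comp [468 220  30  40 728] [482.4 239.7] [ 496.  -325.2   52.8] [ 476. -341.   47.] [ 514. -312.   56.]
bar [ 637.7 -104.6   38. ] [ 637.6 -104.9   39. ]
rnd [ 630.5 -160.3   40.1] [ 630.6 -160.3   39. ]
sq [ 622.8 -217.2   39. ] [ 622.8 -217.2   39. ]
```

View pics/w1z.png

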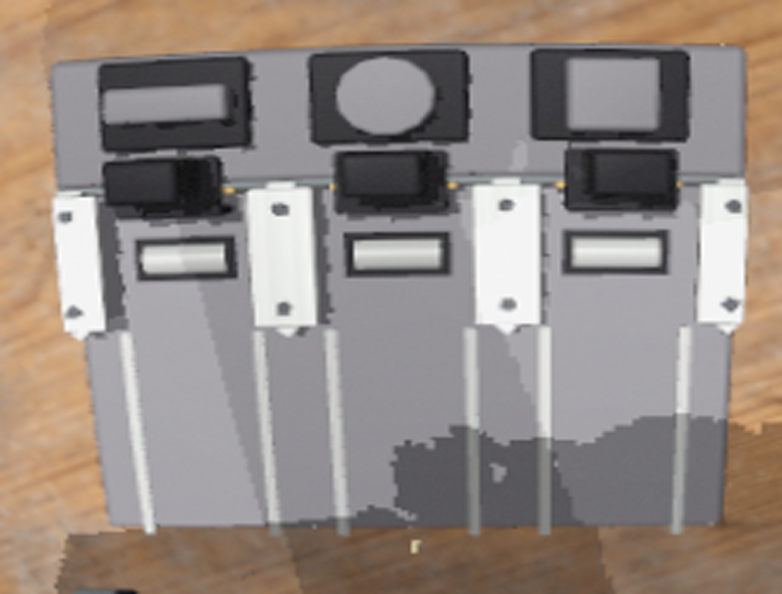

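Request:
apply_moves(
  plan=[0, 0.051, -0.04, -0.05, 0.5, 0, 0.051, -0.04, -0.1, 0.5, 0, 0.051, -0.04, -0.12, 0.5, 0, 0.051, -0.04, -0.12, 0.5, 0, 0.051, -0.04, -0.12, 0.5, 0, 0.051, -0.04, -0.12, 0.5],
)

```text
clock: 3.5
position: [595.6, -217.5, 103.2]
ee_rot: [0.997, -0.071, 0.0, 0.0]
contact_force: [0.2, 0.8, 0.7]
gripper_width: 42.7
```

```bash
python3 - <<'E'
from h import *
d=grab('wrist','w2'); print(d['state']); W=wcloud(d)
m=(W[:,:,2]>47)&(W[:,:,2]<62)&(W[:,:,0]<700)&(W[:,:,1]<-20)&(W[:,:,0]>450)
n,l,st,ce=cv2.connectedComponentsWithStats(m.astype(np.uint8))
for i in range(1,n):
    if st[i,4]>100:
        p=W[l==i]; print('comp',st[i],np.round(p.mean(0),1),np.round(np.percentile(p,2,axis=0),1),np.round(np.percentile(p,98,axis=0),1))
E
```

```text
{'clock': 3.5, 'joints': array([-9.51186968e-02,  5.09821379e-01, -1.33157704e-01,  7.74458787e-04,
       -9.27074292e-01,  1.52303552e+00]), 'joint_vel': array([ 7.92077043e-03, -4.56933659e-02,  3.23876543e-02,  9.81803743e-03,
        5.54475945e-05,  1.66634417e-03]), 'joint_efforts': array([-2.19562096e-01, -4.02467144e+01,  1.52211106e+01,  3.33887368e+00,
       -1.32563204e-02,  2.92763507e-03]), 'position': array([ 595.58270468, -217.53336229,  103.15799474]), 'ee_rot': array([ 9.97465703e-01, -7.11472899e-02,  3.64036338e-04,  3.18526967e-04]), 'contact_force': array([0.23008348, 0.76077015, 0.65684004]), 'wrist_torque': array([-0.01855618, -0.02133676,  0.01801376]), 'gripper_width': 42.6865100500474}
comp [ 468  140   42   67 2083] [ 633.6 -319.    52.9] [ 616.2 -330.    47.9] [ 650.3 -309.7   54.8]
comp [103 243  34  27 783] [615.7 -97.7  53.2] [ 607.3 -106.1   47.9] [622.9 -86.4  55.8]
comp [192 244  37  28 934] [ 607.2 -157.2   53.6] [ 599.1 -166.2   48.2] [ 614.  -146.9   55.7]
comp [297 244  38  29 997] [ 598.7 -216.1   53.8] [ 590.6 -225.7   49. ] [ 605.5 -206.7   55.8]
comp [623 256  17  48 656] [ 541.3 -452.    52. ] [ 522.7 -462.3   47.4] [ 557.7 -444.    54.5]
```

View pics/w2.png

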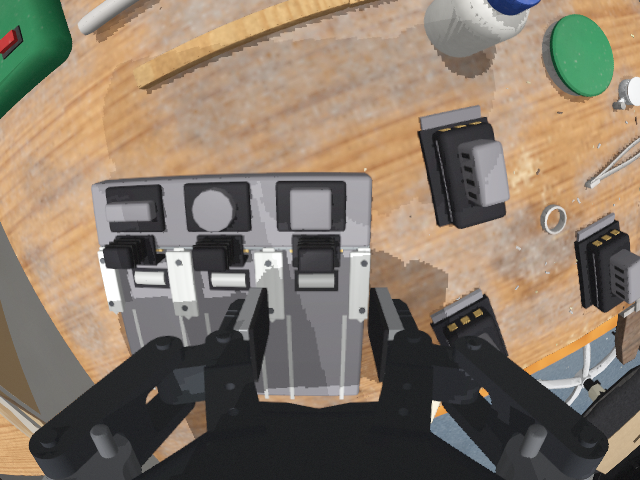

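Request:
apply_moves(
  plan=[0, -0.001, 0.001, -0.03, 0, 0, -0.001, 0.001, -0.058, 0, 0, -0.001, 0.001, -0.058, 0, 1, -0.001, 0.001, -0.058, 0, 1, -0.001, 0.001, -0.058, 0, 1, -0.001, 0.001, -0.058, 0, 1, -0.001, 0.001, -0.058, 0, 1, -0.001, 0.001, -0.058, 0],
)

```text
clock: 4.22
position: [596.2, -216.2, 47.8]
ee_rot: [0.997, -0.071, 0.003, 0.0]
contact_force: [-1.3, 2.7, 8.4]
gripper_width: 17.7
```

Request:
apply_moves(
  plan=[1, 0, 0, 0.006, 0, 1, 0, 0, 0.012, 0, 1, 0, 0, 0.017, 0, 1, 0, 0, 0.017, 0, 1, 0, 0, 0.017, 0],
)

```text
clock: 4.63
position: [596.0, -216.2, 62.9]
ee_rot: [0.997, -0.071, 0.002, 0.0]
contact_force: [5.2, 1.7, 3.0]
gripper_width: 17.3
```

Request:
apply_moves(
  plan=[0, 0, 0, 0, 0, 0, 0, 0, 0, 0, 0, 0, 0, 0.035, 0, 0, 0.0, 0, 0.048, 0, 0, 0.0, 0.0, 0.048, 0],
)

```text
clock: 5.05
position: [594.8, -216.9, 112.6]
ee_rot: [0.997, -0.071, 0.002, 0.001]
contact_force: [0.4, 0.2, 0.4]
gripper_width: 43.2
```

```bash
cat > caps.py <<'E'
from h import *
import sys
d=grab('wrist',sys.argv[1] if len(sys.argv)>1 else None); print(d['state']['position'].round(1),d['state']['contact_force'].round(1)); W=wcloud(d)
m=(W[:,:,2]>47)&(W[:,:,2]<76)&(W[:,:,0]<700)&(W[:,:,1]<-20)&(W[:,:,0]>450)
n,l,st,ce=cv2.connectedComponentsWithStats(m.astype(np.uint8))
for i in range(1,n):
    if st[i,4]>100:
        p=W[l==i]; print('comp',st[i],np.round(p.mean(0),1),np.round(np.percentile(p,2,axis=0),1),np.round(np.percentile(p,98,axis=0),1))
E
python3 caps.py w3
```

```text
[ 594.8 -216.9  112.6] [0.4 0.2 0.4]
comp [ 463  139   41   63 1916] [ 633.6 -319.2   52.9] [ 616.3 -330.1   47.7] [ 650.2 -309.8   54.9]
comp [111 238  32  25 703] [615.7 -97.6  53.4] [ 607.9 -106.2   48.8] [622.7 -86.8  55.6]
comp [197 239  36  25 854] [ 607.4 -156.8   53.5] [ 599.6 -166.    48. ] [ 613.9 -146.4   55.8]
comp [ 298  239   38   36 1314] [ 600.  -216.3   66.1] [ 591.1 -226.2   48.7] [ 605.7 -206.6   70.8]
comp [616 251  22  48 789] [ 541.5 -454.2   52.3] [ 522.9 -466.9   47.5] [ 557.9 -444.2   54.5]
```

View pics/w3.png

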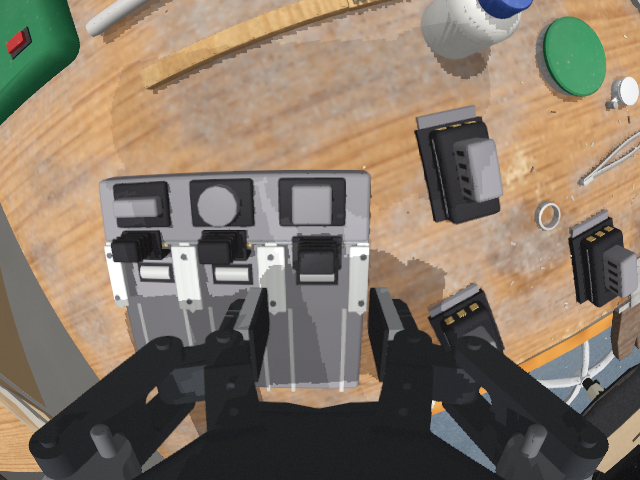

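Cap 3 at (317,255) is now fully up, with its top at 70.8 mm. Cap 2 is next.

Request:
apply_moves(
  plan=[0, 0.009, 0.0605, 0, 0, 0, 0.009, 0.0605, 0, 0, 0, 0.009, 0.0605, -0.035, 0, 0, 0.009, 0.0605, -0.065, 0, 0, 0.009, 0.0605, -0.066, 0, 1, 0.009, 0.0605, -0.066, 0, 1, 0.009, 0.0605, -0.066, 0, 1, 0.009, 0.0605, -0.066, 0],
)

```text
clock: 5.77
position: [603.1, -155.7, 44.2]
ee_rot: [0.997, -0.071, 0.0, -0.0]
contact_force: [-0.8, 1.2, -2.9]
gripper_width: 17.7
```

Request:
apply_moves(
  plan=[1, 0, 0, 0.0, 0, 1, 0, 0, 0.006, 0, 1, 0, 0, 0.012, 0, 1, 0, 0, 0.017, 0, 1, 0, 0, 0.017, 0, 1, 0, 0, 0.017, 0],
)

```text
clock: 6.27
position: [602.9, -155.6, 58.9]
ee_rot: [0.997, -0.072, -0.0, -0.0]
contact_force: [4.0, 0.3, -14.5]
gripper_width: 17.6
```

Request:
apply_moves(
  plan=[0, 0, 0, 0, 0, 0, 0, 0, 0, 0, 0, 0, 0, 0.035, 0, 0, 0.0, 0, 0.048, 0, 0, 0.0, 0.0, 0.048, 0],
)

```text
clock: 6.68
position: [606.8, -156.5, 115.0]
ee_rot: [0.997, -0.071, 0.006, 0.001]
contact_force: [0.1, -0.5, 0.5]
gripper_width: 42.7
```

```bash
python3 caps.py w4; python3 -c "
from bench import arm;print(arm.read_state()['joint_efforts'].round(1))"
```

```text
[ 606.8 -156.5  115. ] [ 0.1 -0.5  0.5]
comp [ 544  153   32   58 1423] [ 633.7 -318.4   52.7] [ 616.2 -329.9   47.6] [ 650.2 -309.5   54.8]
comp [200 243  35  26 828] [615.9 -96.6  53.7] [ 607.9 -105.5   48.8] [622.6 -86.3  55.8]
comp [ 401  243   43   35 1330] [ 600.  -214.4   64.8] [ 591.5 -225.9   48. ] [ 605.8 -205.1   70.8]
comp [ 299  244   37   35 1268] [ 608.8 -155.8   65.8] [ 599.9 -165.5   49.1] [ 614.4 -145.8   70.7]
comp [537 334  28  43 818] [ 497.5 -324.    52.4] [ 478.5 -337.4   47.5] [ 513.1 -312.7   54.4]
[  0.  -42.2  16.8   3.8  -0.    0. ]
```

View pics/w4.png

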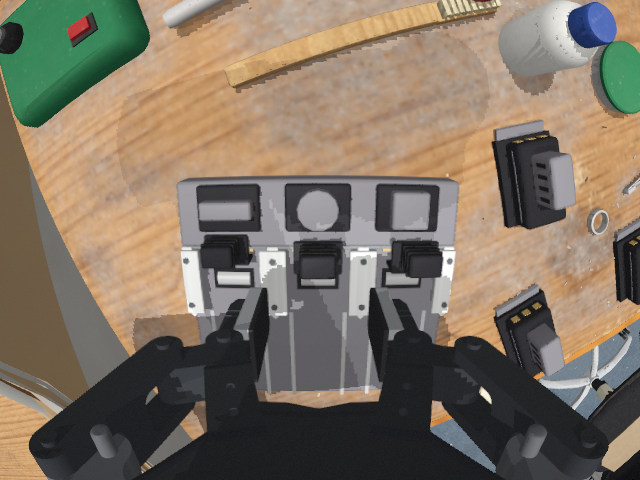

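Cap 2 at (319,262) is fully up. At bay 1 the wrist link comes near the partition, so I'll lower in small steps and watch the forces.

Request:
apply_moves(
  plan=[0, 0, 0, 0.02, 0, 0, 0.0086, 0.03, 0.02, 0, 0, 0.0086, 0.0602, 0.02, 0, 0, 0.0086, 0.0602, 0.01, 0, 0, 0.0086, 0.0602, 0, 0, 0, 0.0086, 0.0602, 0, 0],
)

```text
clock: 7.23
position: [609.7, -95.5, 105.7]
ee_rot: [0.997, -0.071, -0.003, 0.0]
contact_force: [-0.5, -0.1, -0.0]
gripper_width: 42.8
```

```bash
cat > st.py <<'E'
from bench import arm
s=arm.read_state()
for k in ('position','joints','joint_vel','joint_efforts','contact_force','wrist_torque'): print(k,s[k].round(3).tolist())
E
python3 st.py; python3 - <<'E'
from h import *
d=grab('scene','s4')
E
```

```text
position [609.734, -95.472, 105.741]
joints [0.106, 0.485, -0.17, -0.001, -0.921, 1.322]
joint_vel [-0.017, -0.005, 0.02, 0.013, -0.029, -0.002]
joint_efforts [0.671, -43.078, 17.159, 3.842, 0.198, -0.001]
contact_force [-0.522, -0.108, -0.017]
wrist_torque [-0.061, 0.103, 0.031]
```

View pics/s4.png

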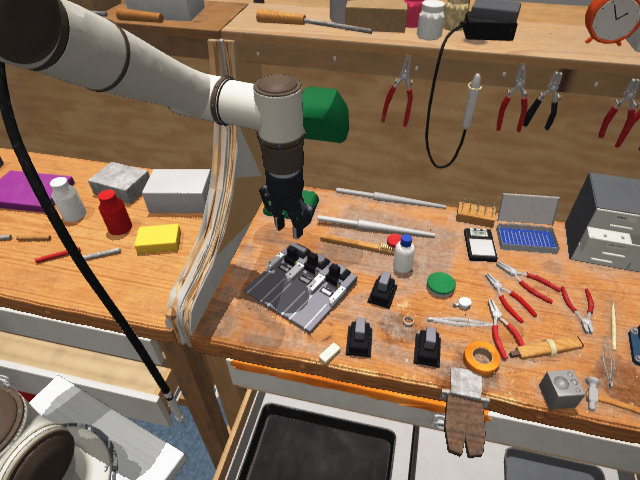

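Request:
apply_moves(
  plan=[0, 0.0, 0, 0, 0, 0, 0, 0, -0.01, 0, 0, 0, 0, -0.02, 0, 0, 0, 0, -0.02, 0],
)

```text
clock: 7.62
position: [609.9, -95.9, 85.5]
ee_rot: [0.997, -0.072, -0.002, -0.0]
contact_force: [-0.4, 0.2, -0.6]
gripper_width: 42.7
```

```bash
python3 st.py
```

```text
position [609.862, -95.933, 85.458]
joints [0.105, 0.508, -0.19, -0.001, -0.878, 1.322]
joint_vel [0.003, -0.013, 0.017, 0.013, -0.031, -0.0]
joint_efforts [0.116, -43.495, 16.601, 3.736, 0.202, 0.001]
contact_force [-0.409, 0.191, -0.6]
wrist_torque [0.01, 0.047, 0.035]
```

```bash
python3 caps.py w5
```

```text
[609.9 -95.9  85.5] [-0.4  0.2 -0.6]
comp [ 511  247   50   38 1529] [ 599.9 -212.5   63.2] [ 591.6 -225.3   48.2] [ 605.7 -204.9   70.5]
comp [ 411  248   51   43 1854] [ 608.5 -153.7   64.3] [ 599.9 -165.2   48.1] [ 614.2 -144.5   70.6]
comp [ 296  250   41   29 1144] [616.2 -95.4  53.7] [ 608.5 -105.2   48.3] [622.5 -85.8  55.7]
comp [614 335  22  42 676] [ 497.5 -323.1   52.2] [ 478.7 -336.7   47.4] [ 513.3 -312.5   54.4]
```

View pics/w5.png

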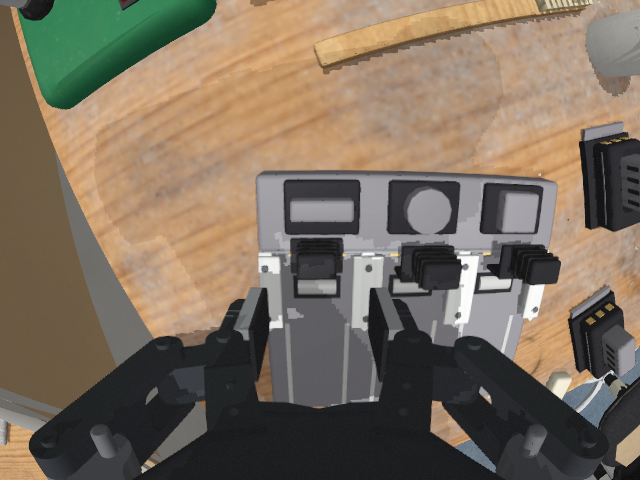

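Request:
apply_moves(
  plan=[0, 0.002, 0, -0.013, 0, 0, 0.002, 0, -0.026, 0, 0, 0.002, 0, -0.026, 0],
)

```text
clock: 7.92
position: [612.0, -95.5, 59.1]
ee_rot: [0.997, -0.072, -0.003, 0.0]
contact_force: [-0.1, 0.8, -0.2]
gripper_width: 42.7
```

```bash
python3 st.py
```

```text
position [611.965, -95.494, 59.106]
joints [0.106, 0.542, -0.208, -0.001, -0.826, 1.322]
joint_vel [0.002, -0.024, 0.021, 0.014, -0.04, -0.0]
joint_efforts [0.168, -44.523, 16.073, 3.632, 0.267, 0.001]
contact_force [-0.057, 0.773, -0.2]
wrist_torque [-0.012, 0.101, 0.02]
```

Request:
apply_moves(
  plan=[0, 0.0, 0, -0.007, 0, 0, 0, 0, -0.013, 0, 0, 0.0, 0, -0.013, 0, 1, 0, 0, -0.013, 0, 1, 0, 0, -0.013, 0, 1, 0, 0, -0.013, 0, 1, 0, 0, -0.013, 0],
)

```text
clock: 8.5
position: [614.1, -95.5, 49.9]
ee_rot: [0.997, -0.071, 0.001, -0.0]
contact_force: [0.0, 0.1, 1.4]
gripper_width: 17.4
```

Request:
apply_moves(
  plan=[1, 0, 0, 0.006, 0, 1, 0, 0, 0.012, 0, 1, 0, 0, 0.017, 0, 1, 0, 0, 0.017, 0, 1, 0, 0, 0.017, 0],
)

```text
clock: 8.92
position: [613.9, -95.4, 65.1]
ee_rot: [0.997, -0.072, 0.0, -0.0]
contact_force: [4.7, -2.0, -11.1]
gripper_width: 16.5
```

Request:
apply_moves(
  plan=[0, 0, 0, 0, 0, 0, 0, 0, 0, 0, 0, 0, 0, 0.035, 0, 0, 0.0, 0, 0.06, 0, 0, 0.0, 0.0, 0.06, 0],
)

```text
clock: 9.33
position: [617.4, -95.7, 133.6]
ee_rot: [0.998, -0.07, 0.006, 0.0]
contact_force: [-0.2, -0.1, 0.4]
gripper_width: 42.9
```

```bash
python3 caps.py w6
```

```text
[617.4 -95.7 133.6] [-0.2 -0.1  0.4]
comp [593 161  24  49 961] [ 633.7 -317.9   52.5] [ 616.3 -329.4   47.5] [ 650.3 -309.3   54.7]
comp [ 302  239   34   31 1034] [617.2 -95.4  66.1] [ 608.8 -105.1   48.9] [622.9 -85.7  70.7]
comp [ 396  239   39   31 1095] [ 608.4 -154.    65.2] [ 600.  -165.4   48.2] [ 614.2 -144.8   70.7]
comp [ 480  238   40   30 1013] [ 599.8 -212.9   63.8] [ 591.6 -225.    47.9] [ 605.6 -204.9   70.6]
comp [581 319  22  39 602] [ 497.3 -323.6   52.3] [ 478.8 -337.    47.5] [ 513.  -312.4   54.5]
```

All three caps are fully up (tops at 70.7 mm). Now I'll get a close look at the packs.

Request:
apply_moves(
  plan=[0, -0.03, -0.01, 0.02, 0, 0, -0.18, -0.25, 0.08, 0, 0, -0.18, -0.25, 0.08, 0, 0, -0.18, -0.25, 0.08, 0, 0, -0.18, -0.25, 0.08, 0, 0, -0.18, -0.25, 0.08, 0, 0, -0.18, -0.25, 0.08, 0, 0, -0.18, -0.25, 0.08, 0],
)

```text
clock: 10.05
position: [431.7, -346.6, 207.0]
ee_rot: [0.997, -0.071, -0.0, -0.0]
contact_force: [0.6, 0.2, -0.1]
gripper_width: 42.1
```

Request:
apply_moves(
  plan=[0, -0.02, -0.03, 0, 0, 0, -0.02, -0.03, 0, 0, 0, -0.02, -0.03, 0, 0, 0, -0.02, -0.03, 0, 0],
)

```text
clock: 10.38
position: [413.2, -375.2, 206.1]
ee_rot: [0.997, -0.072, -0.0, -0.0]
contact_force: [-0.5, -0.6, 0.2]
gripper_width: 42.6
```

```bash
cat > packs.py <<'E'
from h import *
import sys
d=grab('wrist',sys.argv[1]); print(d['state']['position'].round(1),d['state']['ee_rot'].round(4),d['state']['contact_force'].round(1)); W=wcloud(d)
hi=float(sys.argv[2]) if len(sys.argv)>2 else 54
m=(W[:,:,2]>hi-2.5)&(W[:,:,2]<hi+3)&(W[:,:,0]<700)&(W[:,:,1]<-20)&(W[:,:,0]>400)
n,l,st,ce=cv2.connectedComponentsWithStats(m.astype(np.uint8))
for i in range(1,n):
    if st[i,4]>150:
        p=W[l==i]; (cx,cy),(w,h),a=cv2.minAreaRect(p[:,:2].astype(np.float32))
        # long axis yaw
        q=p[:,:2]-p[:,:2].mean(0); ev,V=np.linalg.eigh(q.T@q); v=V[:,1]; v=v*np.sign(v[0]); 
        if w<h: a-=90
        a=(a+90)%180-90
        print('comp',st[i],'mean',p.mean(0).round(1),'rect c %.1f %.1f size %.1f %.1f ang %.1f  pca %.1f'%(cx,cy,max(w,h),min(w,h),a,np.degrees(np.arctan2(v[1],v[0]))))
E
python3 packs.py w7
```

```text
[ 413.2 -375.2  206.1] [ 9.974e-01 -7.160e-02 -3.000e-04 -3.000e-04] [-0.5 -0.6  0.2]
comp [381  30  37  45 960] mean [ 539.2 -457.4   53.6] rect c 539.1 -457.8 size 35.8 19.7 ang 16.5  pca 16.1
comp [ 225  105   40   48 1006] mean [ 494.5 -327.5   53.5] rect c 494.8 -327.2 size 35.5 19.7 ang 21.4  pca 20.7
```

View pics/w7.png

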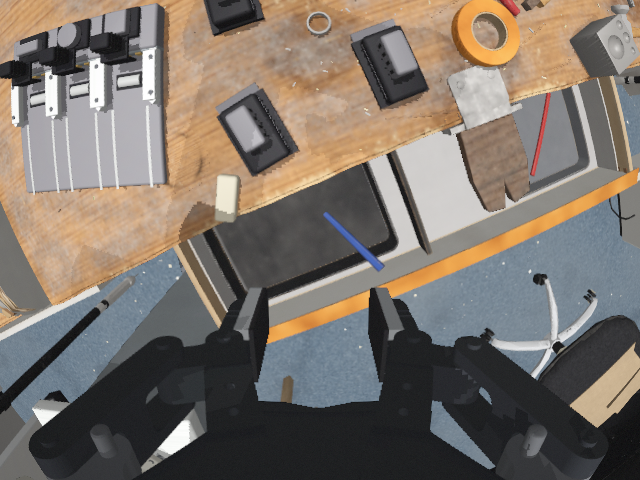

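Packs B (494.7,-327.3, yaw 21°) and C (539.1,-457.6, yaw 16°) both fit the 36 x 20 mm block size. I'll grasp B.

Request:
apply_moves(
  plan=[0, 0.0815, 0.048, -0.03, 29, 0, 0.0815, 0.048, -0.06, 29, 0, 0.0815, 0.048, -0.1, 29, 0, 0.0815, 0.048, -0.12, 29, 0, 0.0815, 0.048, -0.12, 29, 0, 0.0815, 0.048, -0.12, 29, 0, 0.0815, 0.048, -0.12, 29],
)

```text
clock: 11.02
position: [496.5, -327.4, 87.8]
ee_rot: [0.983, 0.181, 0.001, 0.001]
contact_force: [0.9, -0.7, -0.7]
gripper_width: 42.5
```

```bash
python3 packs.py w8
```

```text
[ 496.5 -327.4   87.8] [9.835e-01 1.809e-01 6.000e-04 9.000e-04] [ 0.9 -0.7 -0.7]
comp [ 382    0   50   56 2045] mean [ 628.7 -321.7   53.5] rect c 630.4 -321.4 size 32.0 20.1 ang 7.2  pca -0.7
comp [ 298  243   39   64 2250] mean [ 495.7 -326.6   53.4] rect c 494.7 -327.0 size 35.8 19.6 ang 20.9  pca 20.9
comp [ 529  248   37   57 1318] mean [ 540.  -456.2   53.4] rect c 539.6 -457.0 size 35.5 20.3 ang 15.8  pca 16.7
```

View pics/w8.png

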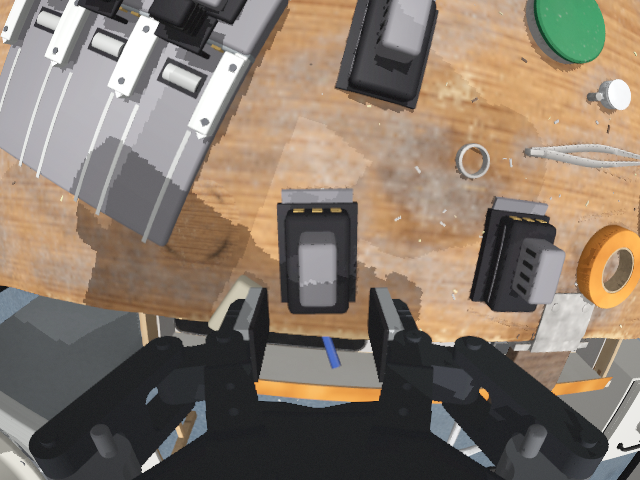

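The pack sits between the fingers, block at (317,270), well aligned. Descend and grip.

Request:
apply_moves(
  plan=[0, -0.0015, 0, -0.03, 0, 0, -0.0015, 0, -0.055, 0, 0, -0.0015, 0, -0.055, 0, 1, -0.0015, 0, -0.055, 0, 1, -0.0015, 0, -0.055, 0, 1, -0.0015, 0, -0.055, 0, 1, -0.0015, 0, -0.055, 0, 1, -0.0015, 0, -0.055, 0],
)

```text
clock: 11.73
position: [495.5, -328.5, 34.2]
ee_rot: [0.983, 0.181, 0.002, 0.002]
contact_force: [-0.7, -0.8, 7.3]
gripper_width: 18.9
```

Request:
apply_moves(
  plan=[1, 0, 0, 0.03, 0, 1, 0, 0, 0.05, 0, 1, 0, 0, 0.05, -10, 1, 0, 0.04, 0.05, -15, 1, 0, 0.08, 0.05, -22, 1, 0.002, 0.12, 0.05, -29, 1, 0.002, 0.127, 0.05, -29, 1, 0.002, 0.127, 0.05, -29],
)

```text
clock: 12.4
position: [495.5, -197.6, 81.9]
ee_rot: [0.998, -0.07, 0.0, -0.0]
contact_force: [0.0, 0.4, -1.7]
gripper_width: 18.5
```

```bash
python3 packs.py w9 104; python3 st.py
```

```text
[ 495.5 -197.6   81.9] [ 9.976e-01 -6.990e-02  1.000e-04 -4.000e-04] [ 0.   0.4 -1.7]
comp [274 302  21  43 169] mean [ 505.1 -186.8  104.4] rect c 499.7 -188.0 size 19.0 6.2 ang 12.6  pca 8.5
comp [299 319  38  45 385] mean [ 488.9 -195.6  101.9] rect c 489.5 -196.2 size 21.2 14.4 ang -6.7  pca -27.3
position [495.836, -199.041, 81.876]
joints [-0.078, 0.393, -0.408, -0.0, -0.769, 1.51]
joint_vel [-0.041, 0.016, 0.021, 0.009, -0.001, 0.02]
joint_efforts [0.838, -36.238, 14.448, 3.265, -0.028, -0.13]
contact_force [1.001, -0.218, -2.226]
wrist_torque [-0.069, 0.024, -0.024]
```

View pics/w9.png

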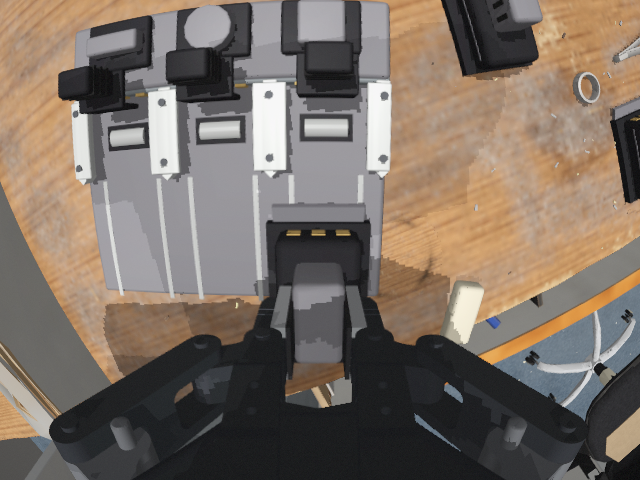

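```bash
cat > chk.py <<'E'
from h import *
import sys
d=grab('wrist',sys.argv[1]); print(d['state']['position'].round(1),d['state']['ee_rot'].round(4)); W=wcloud(d)
ex=np.array([.9898,-.1425]); ey=np.array([.1425,.9898]); s2=np.array([562.6,-149.4])
def dk(p): q=np.asarray(p)[:2]-s2; return np.array([q@ex,q@ey])
print('tcp in dock',dk(d['state']['position']).round(1))
# white guides: bright & z 15..40
g=d['color'].min(2)>170; m=g&(W[:,:,2]>16)&(W[:,:,2]<45)&(W[:,:,1]<-30)&(W[:,:,0]>480)
n,l,st,ce=cv2.connectedComponentsWithStats(m.astype(np.uint8))
for i in range(1,n):
    if st[i,4]>150:
        p=W[l==i]; q=np.array([dk(a) for a in p]); print('guide',st[i],'z',p[:,2].mean().round(1),'dock x',np.percentile(q[:,0],[1,99]).round(1),'y',np.percentile(q[:,1],[2,98]).round(1), 'mid',np.median(q[:,1]).round(1))
m=(d['color'].min(2)>140)&(W[:,:,2]>8)&(W[:,:,2]<17)&(W[:,:,1]<-30)&(W[:,:,0]>480)
n,l,st,ce=cv2.connectedComponentsWithStats(m.astype(np.uint8))
for i in range(1,n):
    if st[i,4]>100:
        p=W[l==i]; q=np.array([dk(a) for a in p]); print('low',st[i],'z',p[:,2].mean().round(1),'dock',q.mean(0).round(1),q.min(0).round(1),q.max(0).round(1))
E
python3 chk.py w10
```

```text
[ 495.8 -199.    81.9] [ 9.976e-01 -6.960e-02  3.000e-04 -1.000e-04]
tcp in dock [-59.  -58.6]
guide [ 298    3   41   38 1338] z 38.7 dock x [59.3 78.8] y [-67.2 -48. ] mid -56.9
guide [192  11  34  37 750] z 38.8 dock x [58.4 76.2] y [-10.8   4.7] mid -3.5
guide [ 250   80   34   98 2857] z 25.6 dock x [-10.4  39.5] y [-38.9 -22. ] mid -30.5
guide [ 364   81   25   98 2044] z 25.5 dock x [-10.6  39.9] y [-95.1 -82.8] mid -88.7
guide [ 146   88   31   94 2274] z 25.6 dock x [-10.4  39.6] y [21.9 38.7] mid 30.0
guide [  70  102   20   84 1040] z 25.7 dock x [-11.   38.5] y [82.5 95.1] mid 88.7
low [   90    89   289   207 30067] z 11.7 dock [-32.2   7.4] [-93.1 -93.8] [37.1 95. ]
low [302 120  44  17 734] z 13.9 dock [ 14.1 -61. ] [  9.4 -73.3] [ 18.7 -48.9]
low [197 122  41  18 669] z 13.9 dock [13.9 -0.2] [  9.1 -12.4] [18.8 13. ]
low [108 129  34  18 488] z 14.1 dock [13.9 60.8] [ 9.2 48.7] [18.6 75.3]
```

Dock frame confirmed: guides symmetric about 0, rollers at y 0 and ±61 mm. Let it settle and lower.

Request:
apply_moves(
  plan=[1, 0, 0, 0, 0, 1, 0, 0, 0, 0, 1, 0, 0, 0, 0, 1, 0, 0, 0, 0],
)

```text
clock: 12.83
position: [495.5, -201.3, 81.1]
ee_rot: [0.997, -0.072, -0.0, -0.0]
contact_force: [-0.7, 0.4, -2.0]
gripper_width: 18.4
```

```bash
cat > dk.py <<'E'
from bench import arm
import numpy as np
s=arm.read_state(); p=s['position']
ex=np.array([.9898,-.1425]); ey=np.array([.1425,.9898]); s2=np.array([562.6,-149.4]); q=p[:2]-s2
print('world',p.round(1),'dock',round(q@ex,1),round(q@ey,1),'yaw',np.degrees(2*np.arctan2(s['ee_rot'][1],s['ee_rot'][0])).round(2),'F',s['contact_force'].round(1),'w',round(s['gripper_width'],1),'t',round(s['clock'],2))
E
python3 dk.py
```

```text
world [ 495.5 -201.3   81.1] dock -59.0 -60.9 yaw -8.24 F [-0.7  0.4 -2. ] w 18.4 t 12.83
```

Request:
apply_moves(
  plan=[1, 0.002, 0, -0.012, 0, 1, 0.002, 0, -0.024, 0, 1, 0.002, 0, -0.031, 0, 1, 0.002, 0, -0.034, 0, 1, 0.002, 0, -0.035, 0, 1, 0.002, 0, -0.035, 0],
)

```text
clock: 13.33
position: [497.8, -200.7, 46.5]
ee_rot: [0.997, -0.071, 0.0, 0.0]
contact_force: [0.4, 0.3, -2.0]
gripper_width: 18.5
```

```bash
python3 dk.py
```

```text
world [ 497.8 -200.7   46.5] dock -56.8 -60.0 yaw -8.17 F [ 0.4  0.3 -2. ] w 18.5 t 13.33
```

Request:
apply_moves(
  plan=[1, 0.0, -0.001, -0.001, 0, 1, 0, -0.001, -0.002, 0, 1, 0.0, -0.001, -0.002, 0, 1, 0.0, -0.001, -0.002, 0],
)

```text
clock: 13.67
position: [498.4, -201.5, 46.2]
ee_rot: [0.997, -0.071, 0.001, 0.0]
contact_force: [-3.2, 2.8, 9.3]
gripper_width: 18.7
```

```bash
python3 dk.py
```

```text
world [ 498.4 -201.5   46.2] dock -56.1 -60.7 yaw -8.13 F [-3.2  2.8  9.3] w 18.7 t 13.67
```

Request:
apply_moves(
  plan=[1, 0.008, -0.001, 0.001, 0, 1, 0.016, -0.0023, 0.001, 0, 1, 0.024, -0.0035, 0.001, 0, 1, 0.03, -0.0043, 0.001, 0, 1, 0.03, -0.0043, 0.001, 0],
)

```text
clock: 14.08
position: [529.7, -206.4, 46.2]
ee_rot: [0.997, -0.071, 0.001, 0.0]
contact_force: [-1.5, -0.1, 5.0]
gripper_width: 18.8
```

```bash
python3 dk.py
```

```text
world [ 529.7 -206.4   46.2] dock -24.4 -61.1 yaw -8.12 F [-1.5 -0.1  5. ] w 18.8 t 14.08
```

Request:
apply_moves(
  plan=[1, 0.006, -0.0009, 0, 0, 1, 0.012, -0.0017, 0, 0, 1, 0.018, -0.0026, 0.0, 0, 1, 0.024, -0.0034, 0, 0, 1, 0.0255, -0.0037, 0, 0, 1, 0.0255, -0.0037, 0, 0],
)

```text
clock: 14.58
position: [554.6, -210.0, 46.2]
ee_rot: [0.997, -0.071, 0.001, 0.0]
contact_force: [-2.1, 1.1, 5.8]
gripper_width: 18.8
```

```bash
python3 dk.py; python3 chk.py w11
```

```text
world [ 554.6 -210.    46.2] dock 0.7 -61.1 yaw -8.13 F [-2.1  1.1  5.8] w 18.8 t 14.58
[ 554.6 -210.    46.2] [ 9.975e-01 -7.090e-02  8.000e-04  4.000e-04]
tcp in dock [  0.7 -61.1]
guide [ 361  105   30   56 1413] z 23.7 dock x [60.9 84. ] y [-92.2 -80. ] mid -86.3
guide [ 285  114   53   52 2488] z 38.7 dock x [59.2 79. ] y [-67.5 -47.9] mid -57.5
guide [ 158  118   42   45 1092] z 38.8 dock x [62.7 80. ] y [-10.9   5.1] mid -4.2
guide [ 357  200   38  107 2476] z 25.4 dock x [-8.7 40.7] y [-95.  -82.7] mid -88.7
guide [ 233  206   42  100 3323] z 25.6 dock x [-7.8 38.5] y [-39.1 -22. ] mid -30.6
guide [ 118  209   43   94 1916] z 25.6 dock x [-10.2  37.6] y [21.9 38.8] mid 30.8
guide [ 43 237  27  60 856] z 25.6 dock x [-11.2  24.4] y [82.6 95.2] mid 88.3
low [  71  231  168  153 9395] z 11.8 dock [-12.6  33.7] [-84.8 -18.6] [23.7 95.4]
low [178 240  46  19 832] z 13.8 dock [14.6 -0.2] [  8.7 -12.3] [19.2 13.3]
low [240 302   8  33 145] z 11.9 dock [-25.4 -19.9] [-36.9 -21.5] [-15.7 -18.4]
```

View pics/w11.png

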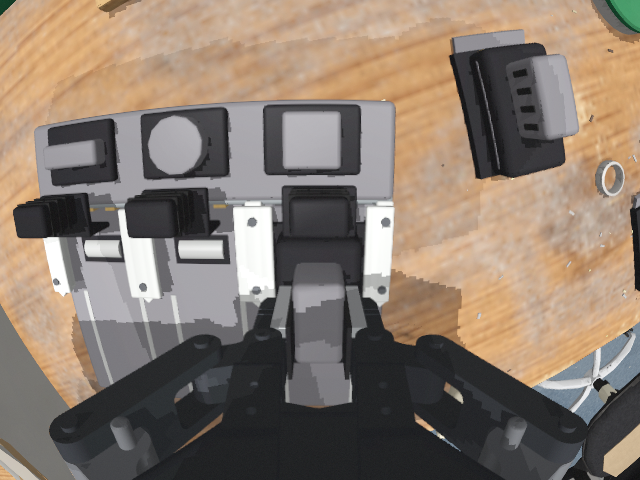

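Request:
apply_moves(
  plan=[1, 0.002, -0.0003, 0, 0, 1, 0.003, -0.0004, 0, 0, 1, 0.003, -0.0004, 0.0, 0],
)

```text
clock: 14.88
position: [555.5, -210.2, 46.3]
ee_rot: [0.997, -0.071, -0.001, 0.0]
contact_force: [-4.9, 1.3, 9.4]
gripper_width: 18.4
```

```bash
python3 dk.py
```

```text
world [ 555.5 -210.2   46.3] dock 1.6 -61.2 yaw -8.15 F [-4.9  1.3  9.4] w 18.4 t 14.88
```

Request:
apply_moves(
  plan=[0, -0.001, 0, 0, 0, 0, -0.001, 0, 0, 0, 0, -0.001, 0, 0.0, 0, 0, -0.001, 0, 0.04, 0, 0, -0.04, 0, 0.08, 0, 0, -0.07, 0, 0.1, 0, 0, -0.07, 0, 0.1, 0],
)

```text
clock: 15.47
position: [484.9, -210.1, 149.2]
ee_rot: [0.997, -0.071, 0.003, 0.0]
contact_force: [0.4, -0.1, 0.4]
gripper_width: 42.4
```

```bash
cat > home.py <<'E'
from h import *
import sys
d=grab('wrist',sys.argv[1]); W=wcloud(d); print(d['state']['position'].round(1))
ex=np.array([.9898,-.1425]); ey=np.array([.1425,.9898]); s2=np.array([562.6,-149.4])
m=(W[:,:,2]>62.5)&(W[:,:,2]<69.5)&(W[:,:,0]<590)&(W[:,:,1]<-20)&(W[:,:,0]>480)
n,l,st,ce=cv2.connectedComponentsWithStats(m.astype(np.uint8))
for i in range(1,n):
    if st[i,4]>150:
        p=W[l==i]; (cx,cy),(w,h),a=cv2.minAreaRect(p[:,:2].astype(np.float32)); q=np.array([cx,cy])-s2
        print('home?',st[i],'z',np.median(p[:,2]).round(1),'dock %.1f %.1f size %.1f %.1f ang %.1f'%(q@ex,q@ey,w,h,a))
E
python3 home.py w12; python3 packs.py w13
```

```text
[ 484.9 -210.1  149.2]
home? [ 285  106   34   59 1882] z 65.4 dock 0.9 -60.6 size 20.2 35.8 ang 81.8
[ 485.2 -210.2  148.7] [ 9.974e-01 -7.150e-02  2.800e-03  1.000e-04] [-1.4 -0.2  0.6]
comp [435   0  36  32 803] mean [ 626.  -321.    53.5] rect c 626.7 -321.4 size 24.3 19.9 ang 6.3  pca 16.9
comp [601 110  24  46 657] mean [ 539.7 -456.2   53.4] rect c 539.6 -456.9 size 35.3 20.8 ang 15.5  pca 16.1
```

View pics/w12.png

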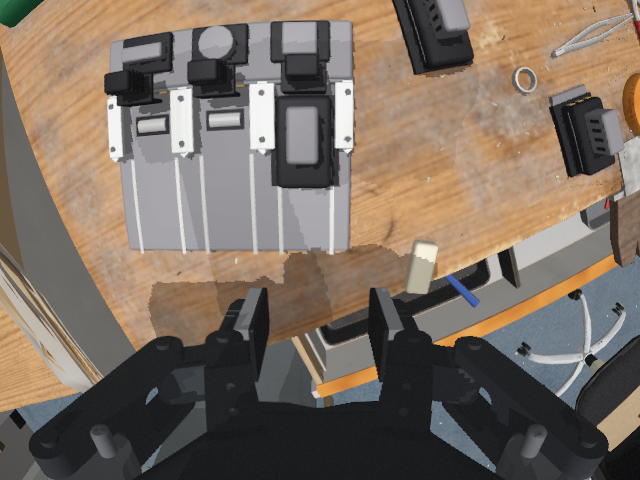

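Pack 1 sits at dock x = 0.9 mm, level, in bay 3. On to pack C, seen at (583,137).

Request:
apply_moves(
  plan=[0, 0.054, -0.247, 0, 24, 0, 0.054, -0.247, 0, 24, 0, 0.054, -0.247, 0, 24, 0, 0.054, -0.247, 0, 24, 0, 0.054, -0.247, 0, 24, 0, 0.054, -0.247, 0, 24, 0, 0.054, -0.247, -0.03, 24, 0, 0.054, -0.247, -0.06, 24],
)

```text
clock: 16.23
position: [542.1, -461.5, 83.0]
ee_rot: [0.991, 0.136, 0.002, 0.002]
contact_force: [0.6, 0.6, -1.0]
gripper_width: 43.0
```

```bash
python3 packs.py w14; python3 dk.py
```

```text
[ 542.1 -461.5   83. ] [0.9907 0.136  0.0015 0.0015] [ 0.6  0.6 -1. ]
comp [  86   11   40   66 1899] mean [ 632.5 -322.6   53.5] rect c 632.9 -321.9 size 35.6 20.7 ang 7.1  pca 7.3
comp [ 291  245   40   65 2380] mean [ 541.  -457.5   53.4] rect c 540.0 -457.6 size 35.4 19.7 ang 16.2  pca 16.7
world [ 537.4 -456.4   73.7] dock 18.8 -307.4 yaw 15.58 F [-1.5  1.9 -6.5] w 42.7 t 16.28
```

View pics/w14.png

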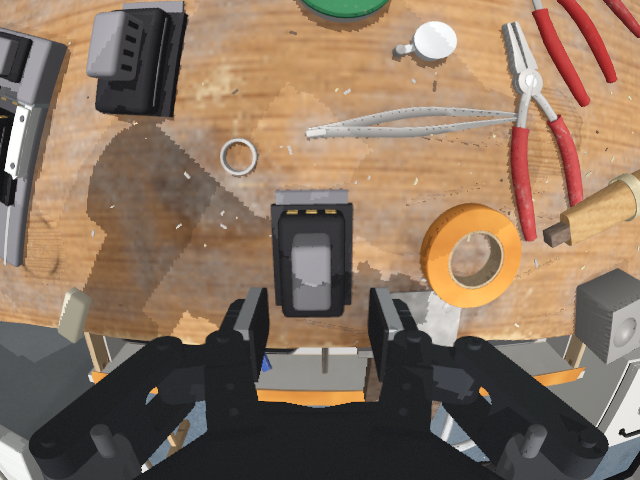

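Request:
apply_moves(
  plan=[0, 0, 0, 0, 0.5, 0, 0, 0, 0, 0.5, 0, 0, 0, 0, 0.5, 0, 0, 0, 0, 0.5],
)

```text
clock: 16.62
position: [541.8, -457.0, 87.7]
ee_rot: [0.99, 0.143, 0.002, 0.001]
contact_force: [-0.7, -0.5, -0.6]
gripper_width: 42.6
```

```bash
python3 packs.py w15; python3 dk.py
```

```text
[ 541.8 -457.    87.7] [0.9898 0.1428 0.0015 0.0014] [-0.7 -0.5 -0.6]
comp [  99   10   42   65 1899] mean [ 632.6 -322.5   53.5] rect c 633.0 -321.9 size 35.7 20.6 ang 6.2  pca 6.9
comp [ 301  244   39   64 2272] mean [ 540.8 -457.4   53.4] rect c 539.9 -458.0 size 35.9 19.7 ang 15.4  pca 16.3
world [ 541.6 -456.9   87.7] dock 23.0 -307.4 yaw 16.41 F [ 0.1 -0.6  0.9] w 42.7 t 16.67
```

Request:
apply_moves(
  plan=[0, -0.002, -0.0007, -0.03, 0, 0, -0.002, -0.0007, -0.055, 0, 0, -0.002, -0.0007, -0.055, 0, 1, -0.002, -0.0007, -0.055, 0, 1, -0.002, -0.0007, -0.055, 0, 1, -0.002, -0.0007, -0.055, 0, 1, -0.002, -0.0007, -0.055, 0, 1, -0.002, -0.0007, -0.055, 0],
)

```text
clock: 17.33
position: [539.4, -458.0, 32.5]
ee_rot: [0.99, 0.142, 0.001, 0.001]
contact_force: [-0.0, 0.9, 5.3]
gripper_width: 18.6
```

```bash
python3 dk.py
```

```text
world [ 539.4 -458.    32.5] dock 21.0 -308.8 yaw 16.37 F [-0.   0.9  5.3] w 18.6 t 17.33
```

Request:
apply_moves(
  plan=[1, 0, 0, 0.03, 0, 1, 0, 0, 0.06, 0, 1, -0.02, 0.02, 0.08, 0, 1, -0.05, 0.317, 0.08, -24.6, 1, -0.05, 0.317, 0.08, -24.6, 1, -0.05, 0.317, 0.08, -24.6, 1, -0.05, 0.317, 0.08, -24.6, 1, -0.05, 0.317, 0.08, -24.6],
)

```text
clock: 18.0
position: [496.5, -230.5, 110.3]
ee_rot: [0.997, -0.074, -0.0, -0.0]
contact_force: [1.3, 1.1, -2.8]
gripper_width: 18.6
```

```bash
python3 dk.py
```

```text
world [ 496.5 -230.5  110.3] dock -53.9 -89.7 yaw -8.45 F [ 1.3  1.1 -2.8] w 18.6 t 18.0
```

Request:
apply_moves(
  plan=[1, 0.009, 0.04, 0, 0, 1, 0.009, 0.08, 0, 0, 1, 0.009, 0.089, 0, 0, 1, 0.009, 0.089, 0, 0, 1, 0.009, 0.089, 0, 0, 1, 0.009, 0.089, 0, 0],
)

```text
clock: 18.5
position: [506.4, -143.8, 110.3]
ee_rot: [0.997, -0.072, -0.0, 0.0]
contact_force: [0.1, -0.1, -1.2]
gripper_width: 18.7
```

```bash
python3 dk.py; python3 chk.py w16
```

```text
world [ 506.4 -143.8  110.3] dock -56.4 -2.5 yaw -8.31 F [ 0.1 -0.1 -1.2] w 18.7 t 18.5
[ 506.4 -143.8  110.3] [ 9.974e-01 -7.250e-02 -1.000e-04  0.000e+00]
tcp in dock [-56.4  -2.5]
guide [ 293   20   42   34 1059] z 38.7 dock x [61.  79.7] y [-10.3  10.7] mid 0.5
guide [254  24  25  38 672] z 23.7 dock x [60.  81.7] y [22.4 36. ] mid 29.2
guide [169  31  18  53 687] z 23.9 dock x [51.1 83.4] y [81.2 92.6] mid 87.6
guide [189  36  51  18 684] z 38.8 dock x [64.5 72.9] y [43.2 72.4] mid 57.2
guide [ 250   91   30   86 2210] z 25.6 dock x [-10.5  39.5] y [21.9 38.9] mid 30.3
guide [ 350   90   30   86 2249] z 25.5 dock x [-9.9 39.8] y [-38.9 -21.7] mid -30.1
guide [ 447   95   19   83 1234] z 25.5 dock x [-10.5  40.2] y [-95.  -83.2] mid -89.0
guide [ 165   97   21   83 1322] z 25.6 dock x [-10.7  40. ] y [82.8 94.8] mid 88.6
low [  178    95   191   191 16498] z 11.7 dock [-29.5  40.8] [-93.  -35.4] [38.2 95.1]
low [296 125  38  15 567] z 13.9 dock [14.  0.] [  9.4 -11.8] [18.6 11.8]
low [203 127  36  16 522] z 14.0 dock [14.  60.8] [ 9.1 49.1] [18.8 73.7]
low [ 366  175   88   92 3418] z 11.6 dock [-54.3 -67.2] [-77.6 -94.9] [-12.6 -34.1]
```

View pics/w16.png

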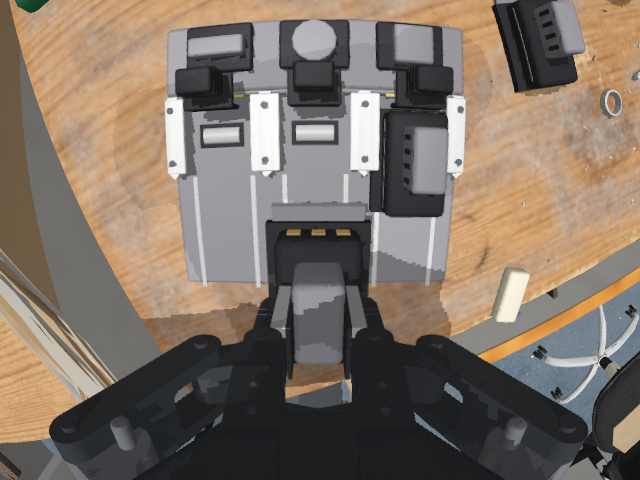

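Request:
apply_moves(
  plan=[1, -0.0005, 0.0025, 0, 0, 1, -0.0005, 0.0025, -0.025, 0, 1, -0.0005, 0.0025, -0.045, 0, 1, -0.0005, 0.0025, -0.058, 0, 1, -0.0005, 0.0025, -0.062, 0, 1, -0.0005, 0.0025, -0.062, 0, 1, -0.0005, 0.0025, -0.062, 0],
)

```text
clock: 19.13
position: [506.5, -141.2, 48.6]
ee_rot: [0.997, -0.072, 0.0, 0.0]
contact_force: [0.6, -0.4, -1.9]
gripper_width: 19.3
```

```bash
python3 dk.py
```

```text
world [ 506.5 -141.2   48.6] dock -56.7 0.1 yaw -8.3 F [ 0.6 -0.4 -1.9] w 19.3 t 19.13
```

Request:
apply_moves(
  plan=[1, 0, 0, -0.002, 0, 1, 0, 0, -0.004, 0, 1, 0, 0, -0.0045, 0, 1, 0, 0, -0.0045, 0],
)

```text
clock: 19.47
position: [506.6, -140.7, 44.5]
ee_rot: [0.997, -0.072, 0.001, 0.0]
contact_force: [-0.7, 0.6, 1.4]
gripper_width: 18.7
```

```bash
python3 dk.py
```

```text
world [ 506.6 -140.7   44.5] dock -56.7 0.7 yaw -8.25 F [-0.7  0.6  1.4] w 18.7 t 19.47
```

Request:
apply_moves(
  plan=[1, 0.008, -0.0018, 0, 0, 1, 0.016, -0.003, 0, 0, 1, 0.024, -0.0042, 0, 0, 1, 0.032, -0.0053, 0, 0, 1, 0.032, -0.0053, 0, 0],
)

```text
clock: 19.88
position: [540.5, -146.3, 44.5]
ee_rot: [0.997, -0.072, 0.001, 0.0]
contact_force: [-0.0, -1.2, 4.0]
gripper_width: 18.9
```

```bash
python3 dk.py
```

```text
world [ 540.5 -146.3   44.5] dock -22.3 -0.1 yaw -8.22 F [-0.  -1.2  4. ] w 18.9 t 19.88
```

Request:
apply_moves(
  plan=[1, 0.006, -0.0009, 0, 0, 1, 0.012, -0.0017, 0, 0, 1, 0.018, -0.0026, 0.0, 0, 1, 0.023, -0.0033, 0, 0, 1, 0.0255, -0.0037, 0, 0, 1, 0.0255, -0.0037, 0, 0],
)

```text
clock: 20.38
position: [563.3, -149.8, 44.6]
ee_rot: [0.997, -0.072, -0.001, 0.0]
contact_force: [-4.8, 0.5, 7.7]
gripper_width: 18.7
```

```bash
python3 dk.py
```

```text
world [ 563.3 -149.8   44.6] dock 0.7 -0.3 yaw -8.26 F [-4.8  0.5  7.7] w 18.7 t 20.38
```

Request:
apply_moves(
  plan=[1, 0.002, -0.0003, 0, 0, 1, 0.002, -0.0003, 0, 0],
)

```text
clock: 20.55
position: [563.5, -149.9, 44.6]
ee_rot: [0.997, -0.072, -0.003, 0.0]
contact_force: [-7.4, 2.7, 12.0]
gripper_width: 19.1
```

```bash
python3 dk.py
```

```text
world [ 563.5 -149.9   44.6] dock 0.9 -0.3 yaw -8.27 F [-7.4  2.7 12. ] w 19.1 t 20.55
```

Hard stop reached. Release and retreat.

Request:
apply_moves(
  plan=[0, -0.003, 0.0004, 0, 0, 0, -0.003, 0.0004, 0, 0, 0, -0.003, 0.0004, 0.0, 0, 0, -0.003, 0, 0.04, 0, 0, -0.04, 0, 0.08, 0, 0, -0.07, 0, 0.1, 0, 0, -0.07, 0, 0.1, 0],
)

```text
clock: 21.13
position: [494.1, -150.1, 147.7]
ee_rot: [0.997, -0.072, 0.003, -0.0]
contact_force: [-0.1, 0.1, 0.9]
gripper_width: 42.8
```

```bash
python3 home.py w17;python3 packs.py w18; python3 dk.py
```

```text
[ 494.1 -150.1  147.7]
home? [ 285  107   34   59 1926] z 65.4 dock 0.9 -0.1 size 20.2 35.6 ang 81.3
home? [ 384  108   33   59 1769] z 65.4 dock 1.1 -60.5 size 20.4 36.1 ang 82.7
[ 494.7 -150.1  147. ] [ 9.974e-01 -7.220e-02  2.800e-03 -3.000e-04] [-0.9 -0.5  0.2]
comp [513   0  33  46 957] mean [ 631.7 -320.    53.5] rect c 631.7 -320.5 size 34.7 20.8 ang 7.3  pca 7.8
world [ 495.7 -150.   145.4] dock -66.2 -10.2 yaw -8.27 F [ 1.3  0.1 -1. ] w 42.9 t 21.23
```

View pics/w17.png

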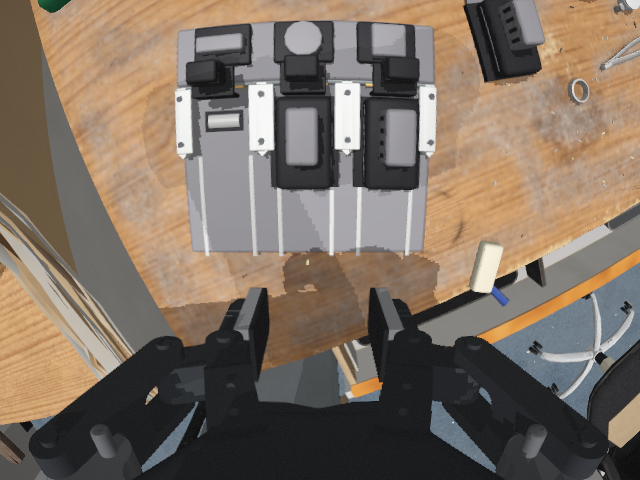

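Packs in bays 2 and 3 both sit at about +1 mm, level. On to pack A.

Request:
apply_moves(
  plan=[0, 0.1365, -0.171, 0, 15, 0, 0.1365, -0.171, 0, 15, 0, 0.1365, -0.171, 0, 15, 0, 0.1365, -0.171, 0, 15, 0, 0.1365, -0.171, 0, 15, 0, 0.1365, -0.171, -0.03, 15, 0, 0.1365, -0.171, -0.05, 15, 0, 0.1365, -0.171, -0.05, 15],
)

```text
clock: 21.9
position: [629.3, -320.7, 84.4]
ee_rot: [0.998, 0.057, -0.006, -0.003]
contact_force: [-1.5, 0.5, -1.6]
gripper_width: 42.8
```

Request:
apply_moves(
  plan=[0, 0, 0, 0, 0, 0, 0, 0, 0, 0, 0, 0, 0, 0, 0],
)

```text
clock: 22.15
position: [633.2, -320.8, 95.4]
ee_rot: [0.998, 0.059, 0.001, 0.001]
contact_force: [0.8, 0.4, 0.3]
gripper_width: 42.7
```

```bash
python3 packs.py w19; python3 dk.py
```

```text
[ 633.2 -320.8   95.4] [9.982e-01 5.930e-02 1.300e-03 7.000e-04] [0.8 0.4 0.3]
comp [ 301  236   37   63 2131] mean [ 634.  -320.8   53.4] rect c 633.1 -320.8 size 35.8 19.5 ang 7.7  pca 6.7
comp [ 48 259  27  30 212] mean [ 609.4 -160.7   53.9] rect c 610.4 -159.5 size 25.1 13.7 ang 48.4  pca 53.9
comp [126 285  31  31 203] mean [ 602.1 -219.6   53.9] rect c 601.8 -219.3 size 25.0 11.9 ang 49.2  pca 58.9
comp [ 49 303  28  51 273] mean [ 570.7 -156.9   54.2] rect c 567.1 -157.5 size 38.5 17.1 ang 20.8  pca 11.6
world [ 633.2 -320.8   95.8] dock 94.3 -159.6 yaw 6.8 F [-0.4  0.6  1.2] w 42.6 t 22.2
```

View pics/w19.png

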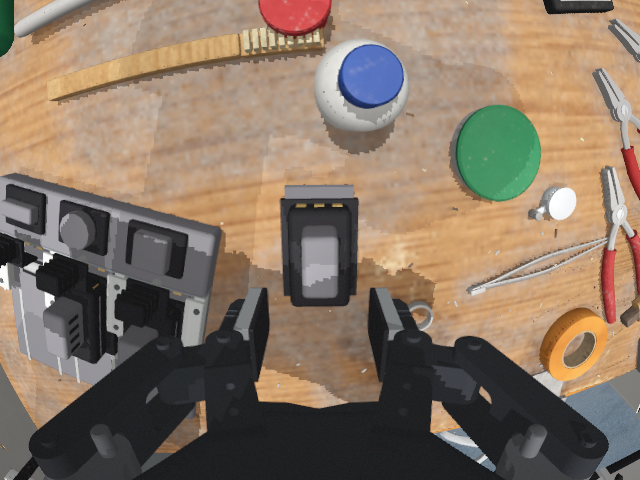

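Request:
apply_moves(
  plan=[0, 0, 0, -0.03, 0, 0, 0, 0, -0.055, 0, 0, 0, 0, -0.062, 0, 0, 0, 0, -0.062, 0, 1, 0, 0, -0.062, 0, 1, 0, 0, -0.062, 0, 1, 0, 0, -0.062, 0, 1, 0, 0, -0.062, 0],
)

```text
clock: 22.87
position: [633.6, -321.5, 34.4]
ee_rot: [0.998, 0.059, 0.002, 0.001]
contact_force: [-0.1, -0.6, 5.3]
gripper_width: 18.6
```

```bash
python3 dk.py
```

```text
world [ 633.6 -321.5   34.4] dock 94.8 -160.3 yaw 6.76 F [-0.1 -0.6  5.3] w 18.6 t 22.87
```

Request:
apply_moves(
  plan=[1, 0, 0, 0.03, 0, 1, 0, 0, 0.06, 0, 1, -0.03, 0, 0.085, -5, 1, -0.07, 0, 0.085, -10, 1, -0.11, 0.01, 0.085, -15, 1, -0.15, 0.02, 0.085, -15, 1, -0.15, 0.06, 0.085, -15, 1, -0.15, 0.1, 0.085, -15],
)

```text
clock: 23.53
position: [478.8, -221.2, 116.9]
ee_rot: [0.997, -0.075, -0.0, -0.0]
contact_force: [2.5, 0.9, -2.3]
gripper_width: 18.9
```

```bash
python3 dk.py
```

```text
world [ 478.8 -221.2  116.9] dock -72.7 -83.1 yaw -8.59 F [ 2.5  0.9 -2.3] w 18.9 t 23.53
```

Request:
apply_moves(
  plan=[1, 0.0, 0.04, 0, 0, 1, 0.005, 0.08, 0, 0, 1, 0.02, 0.115, 0, 0, 1, 0.032, 0.1405, 0, 0, 1, 0.032, 0.1405, 0, 0.2, 1, 0.032, 0.1405, 0, 0.2, 1, 0.032, 0.1405, 0, 0.2],
)

```text
clock: 24.12
position: [513.3, -80.4, 116.5]
ee_rot: [0.998, -0.07, -0.001, -0.0]
contact_force: [-0.2, 0.3, -2.9]
gripper_width: 18.7
```

```bash
python3 dk.py; python3 home.py w20
```

```text
world [513.3 -80.4 116.5] dock -58.7 61.3 yaw -8.07 F [-0.2  0.3 -2.9] w 18.7 t 24.12
[513.3 -80.4 116.5]
home? [ 414  123   37   67 2223] z 65.4 dock 0.7 0.5 size 20.1 36.0 ang 82.1
home? [ 511  132   32   62 1662] z 65.4 dock 0.8 -59.9 size 19.9 35.8 ang 82.0
```

View pics/w20.png

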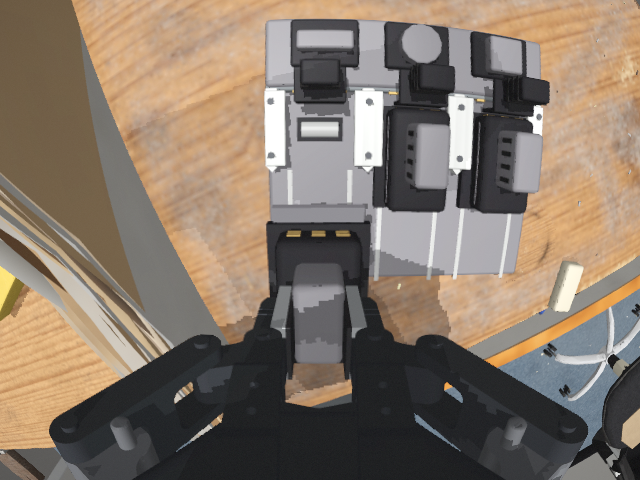

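Request:
apply_moves(
  plan=[1, 0.0015, -0.0003, -0.025, 0, 1, 0.0015, -0.0003, -0.045, 0, 1, 0.0015, -0.0003, -0.058, 0, 1, 0.0015, -0.0003, -0.066, 0, 1, 0.0015, -0.0003, -0.067, 0, 1, 0.0015, -0.0003, -0.067, 0, 1, 0.0015, -0.0003, -0.067, 0],
)

```text
clock: 24.75
position: [516.2, -81.1, 50.6]
ee_rot: [0.998, -0.071, 0.001, -0.0]
contact_force: [1.0, -0.5, -2.8]
gripper_width: 18.4
```

```bash
python3 dk.py
```

```text
world [516.2 -81.1  50.6] dock -55.7 61.0 yaw -8.09 F [ 1.  -0.5 -2.8] w 18.4 t 24.75
```

Request:
apply_moves(
  plan=[1, -0.001, 0, -0.002, 0, 1, -0.001, 0, -0.004, 0, 1, -0.001, 0, -0.0045, 0, 1, -0.001, 0, -0.0045, 0],
)

```text
clock: 25.08
position: [514.9, -80.7, 46.4]
ee_rot: [0.998, -0.07, 0.001, 0.0]
contact_force: [-3.3, 1.0, 5.3]
gripper_width: 18.9
```

```bash
python3 dk.py
```

```text
world [514.9 -80.7  46.4] dock -57.0 61.2 yaw -8.04 F [-3.3  1.   5.3] w 18.9 t 25.08
```

On the floor. Slide.

Request:
apply_moves(
  plan=[1, 0.008, -0.0013, 0, 0, 1, 0.016, -0.0025, 0, 0, 1, 0.024, -0.0036, 0, 0, 1, 0.032, -0.0048, 0, 0, 1, 0.032, -0.0048, 0, 0],
)

```text
clock: 25.5
position: [548.2, -85.8, 46.4]
ee_rot: [0.998, -0.07, 0.001, 0.0]
contact_force: [-0.5, -2.0, 5.4]
gripper_width: 18.8
```

```bash
python3 dk.py
```

```text
world [548.2 -85.8  46.4] dock -23.3 60.9 yaw -8.03 F [-0.5 -2.   5.4] w 18.8 t 25.5
```

Request:
apply_moves(
  plan=[1, 0.006, -0.0009, 0, 0, 1, 0.012, -0.0017, 0, 0, 1, 0.018, -0.0026, 0.0, 0, 1, 0.023, -0.0033, 0, 0, 1, 0.0265, -0.0038, 0, 0, 1, 0.0275, -0.0039, 0, 0, 1, 0.0275, -0.0039, 0, 0],
)

```text
clock: 26.08
position: [572.9, -89.6, 46.4]
ee_rot: [0.998, -0.07, -0.001, 0.0]
contact_force: [-5.2, 0.8, 9.0]
gripper_width: 19.1
```

```bash
python3 dk.py
```

```text
world [572.9 -89.6  46.4] dock 1.7 60.6 yaw -8.06 F [-5.2  0.8  9. ] w 19.1 t 26.08
```

Request:
apply_moves(
  plan=[0, -0.002, 0.0003, 0, 0, 0, -0.002, 0.0003, 0, 0, 0, -0.002, 0.0003, 0.0, 0, 0, -0.002, 0, 0.04, 0, 0, -0.04, 0, 0.08, 0, 0, -0.07, 0, 0.1, 0, 0, -0.07, 0, 0.1, 0],
)

```text
clock: 26.67
position: [502.2, -89.5, 149.1]
ee_rot: [0.998, -0.07, 0.002, -0.001]
contact_force: [-0.2, 0.6, -0.3]
gripper_width: 42.7
```

```bash
python3 home.py w21; python3 dk.py
```

```text
[502.2 -89.5 149.1]
home? [ 286  106   34   59 1862] z 65.4 dock 0.8 61.0 size 20.3 35.8 ang 81.9
home? [ 385  108   33   58 1742] z 65.4 dock 0.9 0.3 size 20.3 35.8 ang 81.3
home? [ 474  115   30   55 1418] z 65.3 dock 1.0 -60.1 size 20.6 35.6 ang 81.9
world [502.8 -89.4 148.5] dock -67.8 50.9 yaw -8.06 F [-1.  -0.2  0.1] w 42.6 t 26.72
```

View pics/w21.png

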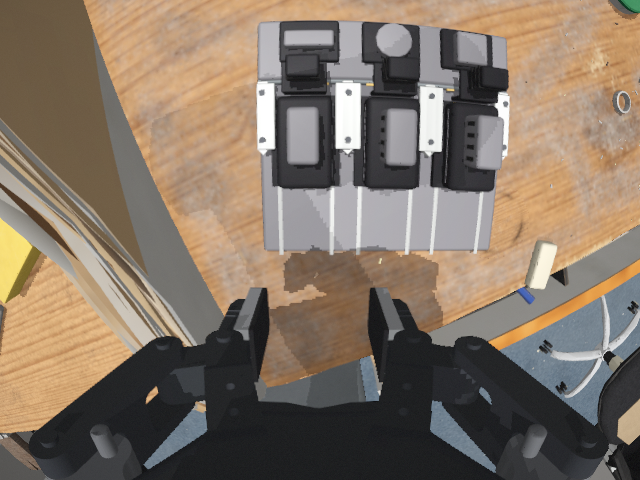

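All three packs measure home (dock x 0.8–1.0 mm, z 65.4, aligned). Now the keys: shut the gripper and go above the round key.

Request:
apply_moves(
  plan=[1, 0.03, -0.02, 0, 0, 1, 0.06, -0.04, 0, 0, 1, 0.095, -0.06, 0, 0, 1, 0.1285, -0.07, 0, 0, 1, 0.1285, -0.07, -0.03, 0, 1, 0.1285, -0.07, -0.05, 0, 1, 0.1285, -0.07, -0.05, 0, 1, 0.1285, -0.07, -0.05, 0],
)

```text
clock: 27.38
position: [631.9, -159.6, 92.7]
ee_rot: [0.998, -0.07, -0.002, 0.0]
contact_force: [-0.5, -0.1, 0.1]
gripper_width: -0.1
```

```bash
python3 chk.py w22; python3 dk.py
```

```text
[ 631.9 -159.6   92.7] [ 9.975e-01 -7.030e-02 -2.300e-03  3.000e-04]
tcp in dock [70.1 -0.2]
guide [ 146    0   97   51 1315] z 20.9 dock x [197.4 222.8] y [ 50.  102.2] mid 77.6
guide [266 230  17  29 236] z 23.6 dock x [65.9 83.4] y [22.2 30. ] mid 24.8
guide [297 242  41  33 660] z 38.7 dock x [62.  79.6] y [-8.2 11. ] mid 4.1
guide [402 245  17  20 177] z 38.6 dock x [67.4 79.2] y [-55.6 -47.7] mid -50.4
guide [174 296  18  27 270] z 25.6 dock x [19.7 38.7] y [83.8 95. ] mid 90.6
guide [440 296  23  56 538] z 25.5 dock x [-2.7 38.9] y [-94.7 -84.3] mid -90.5
guide [353 299  27  46 820] z 25.6 dock x [ 6.  38.2] y [-38.6 -23.3] mid -32.6
world [ 633.  -159.6   94.8] dock 71.2 -0.1 yaw -8.03 F [ 0.  -0.2  0.7] w -0.0 t 27.43
```

View pics/w22.png

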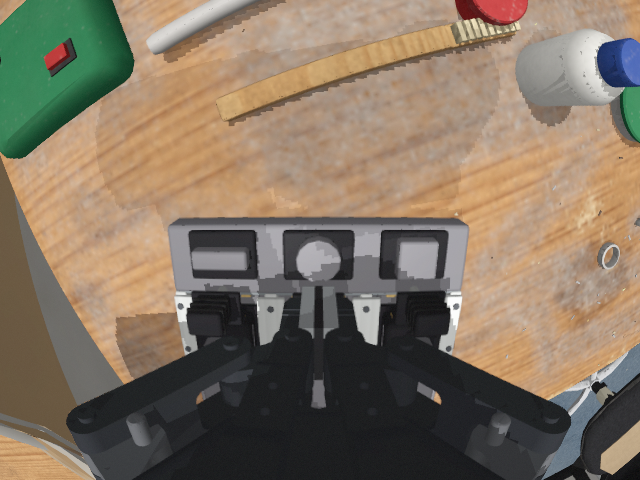

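Request:
apply_moves(
  plan=[1, 0, 0, -0.025, 0, 1, 0, 0, -0.045, 0, 1, 0, 0, -0.056, 0, 1, 0, 0, -0.063, 0, 1, 0, 0, -0.064, 0, 1, 0, 0, -0.064, 0],
)

```text
clock: 27.93
position: [633.0, -159.4, 33.5]
ee_rot: [0.998, -0.07, 0.001, 0.0]
contact_force: [-2.0, 0.8, 5.1]
gripper_width: 0.2
```

```bash
python3 dk.py
```

```text
world [ 633.  -159.4   33.5] dock 71.1 0.2 yaw -8.0 F [-2.   0.8  5.1] w 0.2 t 27.93
```

Request:
apply_moves(
  plan=[1, 0, 0, -0.002, 0, 1, 0, 0, -0.003, 0, 1, 0, 0, -0.003, 0],
)

```text
clock: 28.18
position: [633.3, -159.4, 32.9]
ee_rot: [0.998, -0.07, 0.001, 0.001]
contact_force: [-6.1, 3.1, 14.1]
gripper_width: 0.0
```

```bash
python3 dk.py
```

```text
world [ 633.3 -159.4   32.9] dock 71.4 0.1 yaw -7.97 F [-6.1  3.1 14.1] w 0.0 t 28.18
```

Bottomed out (14 N). Next the square key.

Request:
apply_moves(
  plan=[1, 0, 0, 0.035, 0, 1, 0, 0, 0.055, 0, 1, -0.005, -0.03, 0.055, 0, 1, -0.0106, -0.0567, 0.055, 0, 1, -0.0106, -0.0567, 0.055, 0, 1, -0.0106, -0.0567, 0.055, 0],
)

```text
clock: 28.68
position: [622.3, -217.5, 84.7]
ee_rot: [0.997, -0.071, 0.001, 0.0]
contact_force: [-0.1, -0.2, -0.3]
gripper_width: 0.1
```

```bash
python3 dk.py; python3 home.py w23
```

```text
world [ 622.3 -217.5   84.7] dock 68.8 -58.9 yaw -8.18 F [-0.1 -0.2 -0.3] w 0.1 t 28.68
[ 622.3 -217.5   84.7]
home? [106 355  33  33 719] z 65.4 dock 6.7 60.7 size 20.2 25.3 ang 83.3
home? [311 380  15  28 358] z 65.6 dock 2.0 -58.5 size 8.0 22.4 ang 81.1
home? [202 382  18  18 162] z 65.6 dock 1.1 3.5 size 5.8 18.3 ang 28.9
```

View pics/w23.png

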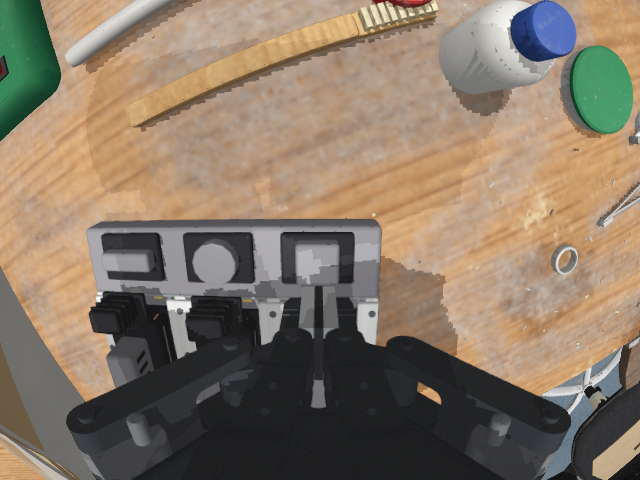

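The fingers line up with the square key at (317,262), and the other keys look up. Press.

Request:
apply_moves(
  plan=[1, 0, 0.001, -0.03, 0, 1, 0, 0.001, -0.045, 0, 1, 0, 0.001, -0.052, 0, 1, 0, 0.001, -0.055, 0, 1, 0, 0.001, -0.056, 0, 1, 0, 0.001, -0.056, 0, 1, 0, 0.001, -0.056, 0],
)

```text
clock: 29.32
position: [621.9, -214.0, 32.7]
ee_rot: [0.998, -0.069, -0.0, 0.001]
contact_force: [-10.0, 4.9, 22.5]
gripper_width: 0.0
```

```bash
python3 dk.py
```

```text
world [ 621.9 -214.    32.7] dock 67.9 -55.5 yaw -7.89 F [-10.    4.9  22.5] w 0.0 t 29.32
```

Request:
apply_moves(
  plan=[1, 0, 0, 0.035, 0, 1, 0, 0, 0.06, 0, 1, 0.0055, 0.038, 0.06, 0, 1, 0.011, 0.076, 0.06, 0, 1, 0.0165, 0.1145, 0.06, 0, 1, 0.0165, 0.1145, 0.06, 0, 1, 0.0165, 0.1145, 0.06, 0, 1, 0.0165, 0.1145, 0.06, 0],
)

```text
clock: 29.98
position: [638.7, -99.8, 87.6]
ee_rot: [0.998, -0.069, 0.0, 0.0]
contact_force: [-0.5, 0.1, -0.6]
gripper_width: -0.3
```

```bash
python3 dk.py; python3 home.py w24
```

```text
world [638.7 -99.8  87.6] dock 68.2 60.0 yaw -7.96 F [-0.5  0.1 -0.6] w -0.3 t 29.98
[638.7 -99.8  87.6]
home? [498 350  33  37 789] z 65.2 dock 5.8 -59.9 size 21.0 27.8 ang 83.5
home? [311 380  15  28 358] z 65.5 dock -1.7 60.1 size 8.1 22.3 ang 81.4
home? [417 382  18  18 162] z 65.5 dock -2.3 -2.8 size 17.0 6.4 ang 41.2
```

View pics/w24.png

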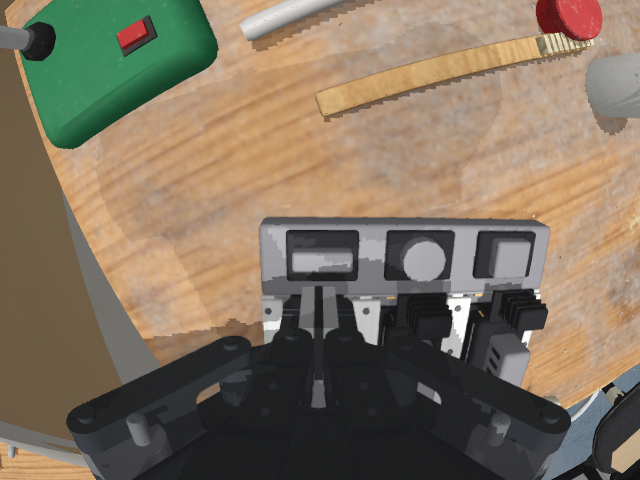

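Request:
apply_moves(
  plan=[1, 0, -0.002, -0.025, 0, 1, 0, -0.002, -0.04, 0, 1, 0, -0.002, -0.043, 0, 1, 0, -0.002, -0.043, 0],
)

```text
clock: 30.37
position: [637.4, -103.9, 42.9]
ee_rot: [0.997, -0.071, -0.002, 0.0]
contact_force: [-0.1, 0.2, -0.4]
gripper_width: 0.1
```

```bash
python3 dk.py; python3 st.py
```

```text
world [ 637.4 -103.9   42.9] dock 67.6 55.7 yaw -8.16 F [-0.1  0.2 -0.4] w 0.1 t 30.37
position [637.408, -103.887, 42.945]
joints [0.089, 0.597, -0.152, 0.0, -0.825, 1.34]
joint_vel [0.006, -0.028, 0.031, 0.013, -0.008, 0.002]
joint_efforts [0.068, -44.782, 14.549, 3.211, 0.038, 0.001]
contact_force [-0.14, 0.179, -0.441]
wrist_torque [-0.021, 0.014, -0.034]
```

Request:
apply_moves(
  plan=[1, 0.001, 0.001, -0.006, 0, 1, 0.001, 0.001, -0.011, 0, 1, 0.001, 0.001, -0.013, 0, 1, 0.001, 0.001, -0.013, 0, 1, 0.001, 0.001, -0.013, 0],
)

```text
clock: 30.78
position: [640.9, -102.3, 33.2]
ee_rot: [0.998, -0.07, 0.002, 0.0]
contact_force: [0.2, -2.4, 4.0]
gripper_width: 0.2
```

```bash
python3 dk.py
```

```text
world [ 640.9 -102.3   33.2] dock 70.8 57.8 yaw -8.03 F [ 0.2 -2.4  4. ] w 0.2 t 30.78
```

Request:
apply_moves(
  plan=[1, 0, 0, -0.002, 0, 1, 0, 0, -0.003, 0, 1, 0, 0, -0.004, 0, 1, 0, 0, -0.004, 0],
)

```text
clock: 31.12
position: [641.0, -102.3, 32.7]
ee_rot: [0.998, -0.069, 0.002, 0.001]
contact_force: [-5.9, 0.0, 20.6]
gripper_width: -0.1
```

```bash
python3 dk.py
```

```text
world [ 641.  -102.3   32.7] dock 70.9 57.8 yaw -7.96 F [-5.9  0.  20.6] w -0.1 t 31.12
```

Request:
apply_moves(
  plan=[1, 0, 0, 0.035, 0, 1, 0, 0, 0.058, 0, 1, -0.004, -0.03, 0.058, 0, 1, -0.0087, -0.057, 0.058, 0, 1, -0.0087, -0.057, 0.058, 0, 1, -0.0087, -0.057, 0.058, 0, 1, -0.0087, -0.057, 0.058, 0],
)

```text
clock: 31.7
position: [630.5, -158.4, 85.0]
ee_rot: [0.998, -0.071, -0.0, -0.0]
contact_force: [1.0, 0.7, -0.5]
gripper_width: -0.1
```

```bash
python3 dk.py; python3 home.py w25
```

```text
world [ 630.5 -158.4   85. ] dock 68.5 0.7 yaw -8.09 F [ 1.   0.7 -0.5] w -0.1 t 31.7
[ 630.5 -158.4   85. ]
home? [311 380  15  28 358] z 65.6 dock 1.0 1.0 size 8.0 22.5 ang 81.0
home? [201 382  19  19 178] z 65.6 dock -0.5 63.7 size 6.0 19.7 ang 30.5
home? [417 382  22  20 200] z 65.5 dock -1.5 -62.7 size 21.6 6.0 ang 40.1
```

View pics/w25.png

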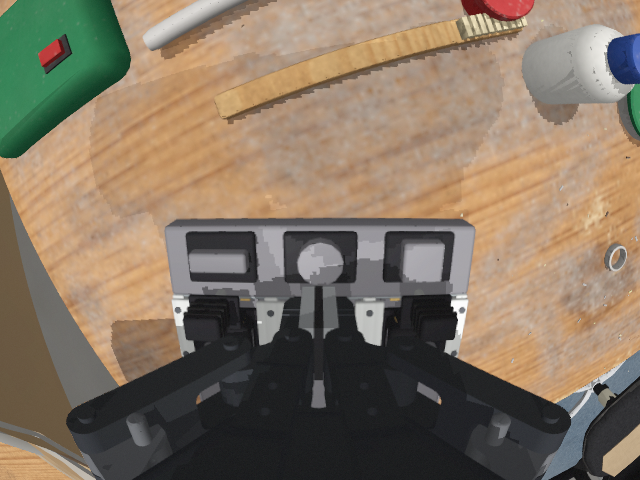

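The fingers are on the round key at (319,264), and all keys are up. Last press.

Request:
apply_moves(
  plan=[1, 0, 0, -0.03, 0, 1, 0, 0, -0.045, 0, 1, 0, 0, -0.052, 0, 1, 0, 0, -0.055, 0, 1, 0, 0, -0.057, 0, 1, 0, 0, -0.058, 0, 1, 0, 0, -0.058, 0],
)

```text
clock: 32.33
position: [629.9, -157.3, 32.7]
ee_rot: [0.998, -0.069, -0.001, 0.0]
contact_force: [-10.8, 5.6, 26.2]
gripper_width: 0.0
```

```bash
python3 dk.py
```

```text
world [ 629.9 -157.3   32.7] dock 67.8 1.8 yaw -7.89 F [-10.8   5.6  26.2] w 0.0 t 32.33
```

Fully down (26 N). Retreat and make the final check.

Request:
apply_moves(
  plan=[1, 0, 0, 0.035, 0, 1, 0, 0, 0.075, 0, 1, -0.03, 0, 0.11, 0, 1, -0.07, 0, 0.12, 0, 1, -0.11, 0, 0.13, 0, 1, -0.14, 0, 0.13, 0, 1, -0.14, 0, 0.13, 0, 1, -0.14, 0, 0.13, 0],
)

```text
clock: 33.0
position: [489.7, -158.1, 158.5]
ee_rot: [0.998, -0.07, 0.001, -0.0]
contact_force: [0.3, -0.2, 0.9]
gripper_width: 0.0
```

```bash
python3 home.py w26; python3 chk.py w27; python3 dk.py
```

```text
[ 489.7 -158.1  158.5]
home? [ 273  103   33   55 1697] z 65.5 dock 1.1 0.0 size 20.5 34.7 ang 81.2
home? [ 369  103   32   57 1671] z 65.5 dock 1.0 -60.8 size 20.3 36.1 ang 82.4
home? [ 182  106   31   55 1486] z 65.6 dock 1.1 60.9 size 20.7 35.4 ang 81.1
[ 491.2 -158.2  158.2] [ 9.976e-01 -6.970e-02  1.100e-03  1.000e-04]
tcp in dock [-69.4 -18.9]
guide [275  23  34  31 811] z 38.8 dock x [58.4 79.7] y [-10.4  10.5] mid 0.0
guide [323  24  21  26 427] z 23.9 dock x [64.3 83.7] y [-36.3 -22.1] mid -28.3
guide [244  26  20  32 572] z 23.8 dock x [59.  83.5] y [22.6 36. ] mid 29.3
guide [361  26  29  18 464] z 38.8 dock x [65.7 78.8] y [-67. -48.] mid -57.0
guide [174  32  15  43 457] z 23.9 dock x [51.3 83.2] y [81.4 92.7] mid 87.7
guide [191  36  41  15 436] z 38.8 dock x [64.6 72.9] y [43.4 72.5] mid 57.4
guide [ 240   81   25   71 1478] z 25.5 dock x [-10.5  39.6] y [22.1 39. ] mid 30.4
guide [ 323   80   25   71 1564] z 25.5 dock x [-10.2  39.5] y [-38.8 -21.8] mid -30.4
guide [ 404   83   18   70 1034] z 25.5 dock x [-10.8  40. ] y [-94.9 -82.7] mid -88.6
guide [170  86  16  69 775] z 25.6 dock x [-11.   39.9] y [83.4 95. ] mid 89.5
low [613   0  16   9 102] z 13.3 dock [ 162.5 -321.7] [ 156.5 -333.3] [ 169.  -310.5]
low [  180   147   234   101 12619] z 11.7 dock [-58.5   4.9] [-92.2 -94.4] [-10.8  95.5]
world [ 491.9 -158.3  157.9] dock -68.7 -18.8 yaw -8.0 F [ 0.2 -0.3 -0.1] w -0.3 t 33.1
```

View pics/w26.png

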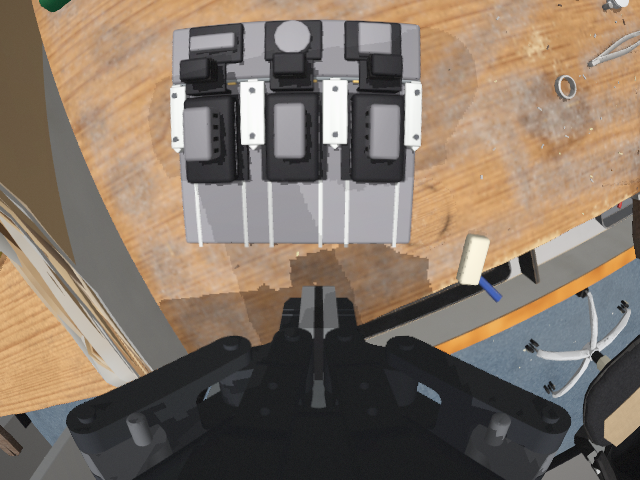

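```bash
python3 -c "
from bench import arm;print(arm.job_done())"
```

```text
the job is handed in; nothing more can be done
None
```

I pulled up all three caps, loaded the three packs into bays 3, 2 and 1, and pressed round, square, bar and round again. I handed the job in at about 33 s; it gave no verdict.

- **Packs:** in the last wrist view all three are level and within 1.1 mm of their seat points, with grip tops at 65.5 mm (66 mm expected) and yaw within about 1° of the dock's. Each one was pushed until it met the end stop.
- **Keys:** every press ended on a hard stop at 14 to 26 N. Afterwards all key tops were back at 38.8 mm, the released height.
- **Arm:** it stood clear of everything, with no contact force on the tool.
- **Not seen directly:** the detent rollers are hidden under the packs. I take them as clicked in from the packs' positions and the end stop.
- **Disagreement:** the cameras show the partition much lower near its front than the heights in the task. I went down at bay 1 in small steps there and felt no contact.

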